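# Stripped shaft parts from the drip tray to the assembly board, in reverse order

## Robot

A 7-joint arm with a two-finger parallel gripper is mounted at the origin on a cart in front of the work surface, level with it; the furniture and walls round the work are solid. World frame = base frame: x ahead of the robot, y to its left, z up, the work surface at z = 0. Lengths are in m, angles in rad, forces in N, time in s.
With the tool pointing down it reaches from about 0.4 to 0.85 m from the base axis. Payload 10.4 kg.
Tool frame: the origin (TCP) lies midway between the tips of the shut fingers; the grasp point (between the pads) lies 19 mm behind it; z points along the fingers, x is the direction in which the jaws open and shut, and the axes are right-handed (so a half turn about z gives the same grasp; the last joint's range is limited). The gripper opens to 85 mm and grips with 20 to 120 N. Pads are 22 mm wide; open, the fingers measure 114 mm over their backs; the gripper's body (76 mm by 85 mm) begins 54 mm behind the grasp point. The pads swing forward as they close: fully open they stand 13 mm farther back than shut.
Start: joints at [1.077, 0.332, -0.065, 1.46, 0.022, 1.35, -0.088], TCP at [0.284, -0.557, 0.231] pointing down, gripper open.
Joint ranges: [-2.6, 2.6], [-0.5, 2.12], [-1.47, 1.34], [0.16, 2.42], [-1.27, 4.41], [0.06, 2.06], [-2.6, 2.6]. Speed limits (rad/s): [2.22, 2.22, 2.79, 2.79, 3.14, 3.14, 3.14].

## Interface

Orientations are given as a unit quaternion [x, y, z, w].
In Python, from workcell import telemetry, eyes, order gives the robot as it stands.
- The arm moves only by the tool servo_tool, never from a script. Its argument "deltas" is a list of rows, each a list of 3 entries, a list of its own where there are three numbers: the shift along the tool's x, y, z in cm, then the turn about the tool's z in rad, then the finger opening in cm, from 0 to 8.54. A call has 1 to 12 rows; each row shifts and turns the pose as measured when the row begins, along the tool's axes as they then stand; what a row does not reach is not made up. A row lasts 1/12 s, in which the tool goes at most 41.7 mm and 7.16 degrees, less where a joint would pass 70% of its speed; a pose out of reach is approached as far as the arm can. A call is refused whole if a number of a shift passes 4.17 or a number of a turn 0.125, either way. A call with a gripper value outside its range is refused whole. The fingers move at their own pace and stop on an object; "force" is the grip in N (left out, the last holds). Time passes only in rows, so rows that do not move let the fingers close. It gives the time, the measured TCP pose, the force and the opening at its end, in the units of the state.
- telemetry.get_obs(): the state, without advancing time (a new reading comes with each control period).
- eyes.camera(name): name is "scene" or "top"; returns (picture, depth): 384x512x3 uint8, blue, green, red; 384x512 float32, m along the optical axis (not along the pixel's ray), 0 where there is no reading.
- eyes.calibration(name): a dict with "fx", "fy", "cx", "cy" (pixels), "rvec" (rotation vector, rad) and "tvec" (3), from world to camera coordinates, as OpenCV has them. Camera axes: x right, y down, z forward; pixel columns grow to the right and rows downward; lengths in m; the calibration is good to about 2 mm. A picture is of the moment at which its call begins. calibration takes no time and is no camera call.
- order.hand_in(): hands the job in, once; it reports no verdict.
The state is a dict: "clock": time; "joint_pos": joint angles; "joint_velocities": joint speeds; "tau": joint torques, N m; "position": TCP position; "ee_rot": TCP orientation; "ft_force": force on the tool from outside, world axes, zero at the start; "torque": the same for the moment, N m; "grip_width": opening from 0.0 (shut) to 1.0 (fully open).
Only numpy, scipy, OpenCV 4.12 (cv2) and the standard library are available. Lean on these libraries where they do the work, as an engineer would, in place of code of your own. Each camera call takes 0.05 s, during which the arm holds its last target. There are 200 camera calls.

## Task

Four parts stripped off a drive shaft have been washed and stand on the posts of the metal drip tray in the order they came off, from left to right as seen from the robot. Move them to the posts of the wooden assembly board in the reverse order, ready for refitting: the part at the tray's right end goes to the board's left end, and so on along the row. Thread each over its post so that it sits flat and fully down on the shoulder, and let go.

Things in the scene. Friction and masses are not known exactly. Their poses are not given: they have to be found in the camera images.
- bearing_mid (a point): ball bearing: bright steel outer and inner rings with a dark shield between, 52 mm across, 15 mm thick. The bore is 26 mm all through. This point is the centre of the part, on its axis half-way up; its z axis is the axis of the bore, upright at the start. At the start it sits on the shoulder of a post of the drip tray, the post's pin up through its bore
- gear_mid (a point): dark steel spur gear with 24 teeth, 60 mm across the teeth, 20 mm thick. The bore is 26 mm all through. This point is the centre of the part, on its axis half-way up; its z axis is the axis of the bore, upright at the start. At the start it sits on the shoulder of a post of the drip tray, the post's pin up through its bore
- sleeve_mid (a point): yellow bronze sleeve with a shallow groove round its middle, 38 mm across, 36 mm tall. The bore is 26 mm all through. This point is the centre of the part, on its axis half-way up; its z axis is the axis of the bore, upright at the start. At the start it sits on the shoulder of a post of the drip tray, the post's pin up through its bore
- lock_nut_mid (a point): bright steel round shaft nut with four spanner slots in its rim, 46 mm across, 14 mm thick. The bore is 26 mm all through. This point is the centre of the part, on its axis half-way up; its z axis is the axis of the bore, upright at the start. At the start it sits on the shoulder of a post of the drip tray, the post's pin up through its bore
- tray_post_a: fixed steel post of the drip tray on which the bearing stands at the start (all four are alike; its place in the row differs from start to start). Origin on its axis, 3 mm above the bench, z up. Its flat shoulder, 34 mm across, is 34 mm above the bench; from it rises a pin 14 mm across that tapers over its last 12 mm to a 5 mm tip 68 mm above the bench
- tray_post_b: fixed steel post of the drip tray on which the gear stands at the start (all four are alike; its place in the row differs from start to start). Origin on its axis, 3 mm above the bench, z up. Its flat shoulder, 34 mm across, is 34 mm above the bench; from it rises a pin 14 mm across that tapers over its last 12 mm to a 5 mm tip 68 mm above the bench
- tray_post_c: fixed steel post of the drip tray on which the sleeve stands at the start (all four are alike; its place in the row differs from start to start). Origin on its axis, 3 mm above the bench, z up. Its flat shoulder, 34 mm across, is 34 mm above the bench; from it rises a pin 14 mm across that tapers over its last 12 mm to a 5 mm tip 68 mm above the bench
- tray_post_d: fixed steel post of the drip tray on which the lock nut stands at the start (all four are alike; its place in the row differs from start to start). Origin on its axis, 3 mm above the bench, z up. Its flat shoulder, 34 mm across, is 34 mm above the bench; from it rises a pin 14 mm across that tapers over its last 12 mm to a 5 mm tip 68 mm above the bench
- drip_tray: shallow tray of bare sheet metal, 112 x 336 mm, rim 13 mm high, low wire handle at each end, fixed, on the left or right of the bench. Origin at the centre of its underside; y runs along the row to its left end as seen from the robot, x away from the robot, z up. Its four posts stand in a row at y = +120, +40, -40, -120 mm (x = 0)
- assembly_board: light wooden board, 88 x 334 x 18 mm, fixed. Origin at the centre of its underside; y runs along the row to its left end as seen from the robot, x away from it, z up. Four dark steel posts, empty at the start, at y = +120, +40, -40, -120 mm (x = 0): shoulder 34 mm across, 34 mm above the bench; above it a 14 mm pin, tapered over its last 12 mm to a 5 mm tip 68 mm above the bench
Mind the look-alikes: they are no part of the job. What is shaped like the part that bears gear_mid but purple is not meant.

How it is judged:
By the outcome, as a careful person would: the job done as asked, in the order asked, and still so for the second after the job is handed in, with the robot touching nothing.
It also fails if it takes over 104 s, if anything falls off the work surface, if the arm or the gripper's body presses on something with over 40 N, if the wrist force passes 120 N, or if a joint passes its speed limit or range.

## Working session

There is one attempt and no reset: what is moved stays moved. The work goes in short steps, Python scripts to look and compute and a tool call to move; the robot and the scene stay as the last step left them, time stands still between calls to the robot, and variables do not carry over. Pictures are saved under pics/ and viewed, about 12 in all and at most 16, crops included, and the job is handed in when it is done.

Besides the shell and the picture viewer there is one more tool, called after ">>>" as name(argument=value, ...) on one line, values as JSON. servo_tool: Moves the arm, as the interface text tells. Its arguments: {"type":"object","properties":{"deltas":{"type":"array"},"force":{"type":"number"}},"required":["deltas"]}

```bash
mkdir -p pics; ls
cat > h.py <<'E'
import numpy as np, cv2
from workcell import telemetry, eyes, order
def cal(n):
    c=eyes.calibration(n); R=cv2.Rodrigues(np.array(c['rvec'],float))[0]
    return c,R,np.array(c['tvec'],float).ravel()
def onplane(n,uv,z):
    c,R,t=cal(n); uv=np.atleast_2d(uv).astype(float)
    d=np.c_[(uv[:,0]-c['cx'])/c['fx'],(uv[:,1]-c['cy'])/c['fy'],np.ones(len(uv))]@R
    o=-R.T@t; s=(z-o[2])/d[:,2]; return o+d*s[:,None]
def cloud(n,depth):
    c,R,t=cal(n); v,u=np.mgrid[:depth.shape[0],:depth.shape[1]]
    p=np.stack([(u-c['cx'])/c['fx']*depth,(v-c['cy'])/c['fy']*depth,depth],-1)
    return (p-t)@R
E
python3 - <<'E'
from h import *
o=telemetry.get_obs(); print(o)
for n in('scene','top'):
    p,d=eyes.camera(n); cv2.imwrite(f'pics/{n}0.png',p); np.savez(f'{n}0.npz',p=p,d=d)
    c,R,t=cal(n); print(n,c['fx'],-R.T@t,R[2])
E
```

```text
pics
{'clock': 0.0, 'joint_pos': array([ 1.07738965,  0.33288537, -0.06470645,  1.46095411,  0.02162125,
        1.34995965, -0.08855339]), 'joint_velocities': array([ 0.00041967,  0.00095051, -0.00070362,  0.00080698,  0.00175986,
        0.00026983,  0.00253516]), 'tau': array([ 5.73048947e-04, -6.25444651e+01,  4.91431751e-02, -3.91605091e+01,
        1.63234054e-02,  9.80804034e-03,  1.70931480e-05]), 'position': array([ 0.28331128, -0.55664833,  0.23050145]), 'ee_rot': array([ 8.52521402e-01, -5.22691772e-01, -6.66453245e-04, -3.54921263e-04]), 'ft_force': array([-0.23982924, -0.76649689, -0.02612496]), 'torque': array([ 0.0029665 ,  0.03131832, -0.02229699]), 'grip_width': 0.9978192901225277}
scene 353.20830546308855 [-0.35079844 -0.53971722  0.68720515] [ 0.7048282   0.43603147 -0.55954782]
top 436.9046832391694 [ 0.32076673 -0.0624425   1.39229218] [ 0.10333333 -0.00231116 -0.9946441 ]
```

View pics/scene0.png

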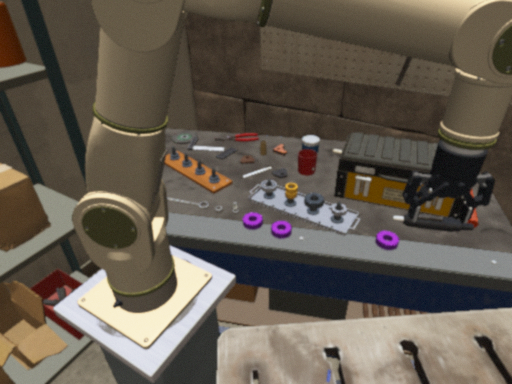

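View pics/top0.png

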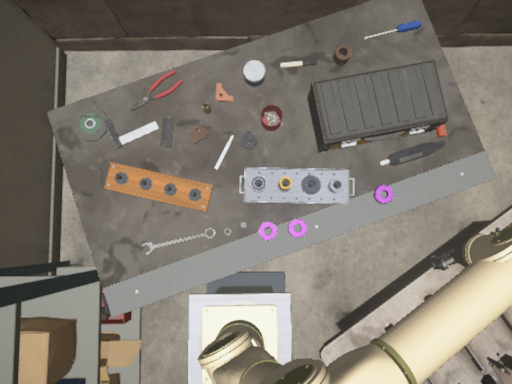

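Scene picture: arm at the right, tray with four parts around (270-340,187-210), board at (197,170), purple gears at (253,220), (281,228), (387,239). Top picture: tray row at (258,184), (285,184), (311,185), (336,185); board posts at (121,177), (146,184), (170,189), (194,195); purple gear look-alikes at (268,231), (298,228), (384,194); other round items (brown ring at 343,54; grey bits at 248,141) are off the tray.

Gear candidates: dark (311,185) against the purple ones. By description it's the dark one on the tray. Close crop to check it.

Run:
```python
from h import *
z=np.load('top0.npz');p,d=z['p'],z['d']
a=cv2.resize(p[160:215,235:360],None,fx=6,fy=6,interpolation=cv2.INTER_CUBIC)
b=cv2.resize(p[160:215,100:225],None,fx=6,fy=6,interpolation=cv2.INTER_CUBIC)[:260]
cv2.imwrite('pics/crop0.png',np.vstack([a,b])[:600])
P=cloud('top',d)
# heights of objects around
for n,(u,v) in dict(t1=(258,184),t2=(285,184),t3=(311,185),t4=(336,185),b1=(121,177),b2=(146,184),b3=(170,189),b4=(194,195)).items():
    w=P[v-14:v+15,u-14:u+15].reshape(-1,3)
    hi=w[w[:,2]>.045]; tip=w[w[:,2]>.06]
    print(n,len(hi),hi.mean(0).round(4) if len(hi) else '',len(tip),tip.mean(0).round(4) if len(tip) else '',w[:,2].max().round(4), np.median(w[(w[:,2]>.03)],0).round(4))
```

```text
t1 173 [ 0.4834 -0.0624  0.1052] 20 [ 0.4311 -0.0637  0.53  ] 1.3923 [ 0.4889 -0.0628  0.0488]
t2 105 [ 0.4823 -0.1425  0.1048] 93 [ 0.4821 -0.1424  0.1115] 1.3923 [ 0.4876 -0.1454  0.0666]
t3 258 [ 0.48   -0.2208  0.0851] 21 [ 0.434  -0.1774  0.4439] 1.3923 [ 0.4828 -0.2233  0.0531]
t4 124 [ 0.4763 -0.2948  0.1046] 16 [ 0.4314 -0.2283  0.4793] 1.3923 [ 0.4815 -0.3031  0.047 ]
b1 26 [0.4846 0.3025 0.2648] 15 [0.4625 0.2549 0.4192] 1.3923 [0.5137 0.3677 0.0353]
b2 24 [0.467  0.2327 0.2819] 14 [0.4464 0.1907 0.445 ] 1.3923 [0.495  0.2909 0.0354]
b3 26 [0.4474 0.1612 0.3157] 16 [0.4287 0.1284 0.479 ] 1.3923 [0.4752 0.2128 0.0358]
b4 23 [0.4286 0.0937 0.3497] 15 [0.4134 0.0709 0.5072] 1.3923 [0.4581 0.1362 0.0353]
```

View pics/crop0.png

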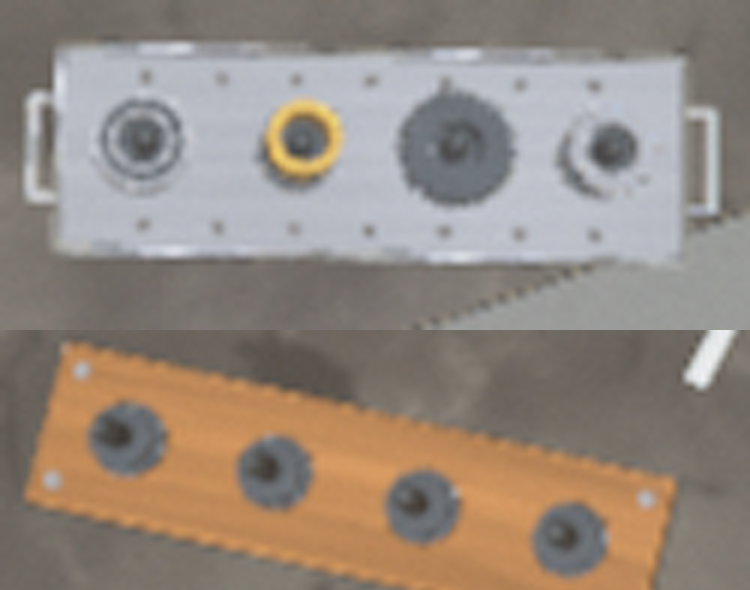

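Order on the tray, left to right: bearing (258,184), sleeve (285,184), dark gear (311,185), lock nut (336,185). The crop confirms the dark 24-tooth gear is the third. Board targets, left to right: nut, gear, sleeve, bearing. Now precise positions.

Run:
```python
from h import *
z=np.load('top0.npz');p,d=z['p'],z['d'];P=cloud('top',d); P[d==0]=-9
def rows(P,c,lo,hi,r):
    w=P.reshape(-1,3); m=(abs(w[:,2]-(lo+hi)/2)<(hi-lo)/2)&(np.hypot(*(w[:,:2]-c).T)<r); return w[m]
def fit(n,c,lo,hi,r):
    w=rows(P,c,lo,hi,r)
    (x,y),rad=cv2.minEnclosingCircle(w[:,:2].astype(np.float32)); rr=cv2.minAreaRect((w[:,:2]*1000).astype(np.float32))
    print(n,len(w),'circ',round(x,4),round(y,4),'dia',round(2*rad,4),'mid',((w.max(0)+w.min(0))/2).round(4),'z',np.median(w[:,2]).round(4)); return np.array([x,y])
T=[fit('bearing',[.489,-.063],.043,.055,.035),fit('sleeve',[.487,-.145],.064,.08,.03),fit('gear',[.483,-.223],.048,.06,.037),fit('nut',[.4815,-.303],.042,.054,.035)]
B=[fit('b%d'%i,c,.030,.040,.026) for i,c in enumerate([[.5137,.3677],[.495,.2909],[.4752,.2128],[.4581,.1362]])]
s=np.array([120,40,-40,-120])/1000
for n,Q in(('tray',T),('board',B)):
    Q=np.array(Q); m=Q.mean(0); dirv=(Q-m).T@s; u=dirv/np.linalg.norm(dirv)
    print(n,'ctr',m.round(4),'xaxis ang',np.arctan2(-u[0],u[1]).round(4),'scale',np.linalg.norm(dirv)/(s@s),'res mm',((Q-m-np.outer(s,u))*1e3).round(1).tolist(),(m+np.outer(s,u)).round(4).tolist())
w=P.reshape(-1,3); 
# toolbox & can heights near path
for y0 in np.arange(-.4,.45,.1):
    k=w[(abs(w[:,1]-y0)<.05)&(w[:,0]>.56)&(w[:,0]<.75)&(w[:,2]<.4)]; print(round(y0,2),k[:,2].max().round(3) if len(k) else '', end=' | ')
```

```text
bearing 161 circ 0.4902 -0.0627 dia 0.0519 mid [ 0.4901 -0.0632  0.049 ] z 0.0491
sleeve 81 circ 0.4881 -0.1453 dia 0.0382 mid [ 0.4877 -0.1456  0.0704] z 0.0699
gear 229 circ 0.4843 -0.2252 dia 0.0603 mid [ 0.4843 -0.2253  0.0536] z 0.0537
nut 110 circ 0.4827 -0.3051 dia 0.0457 mid [ 0.4825 -0.3049  0.0474] z 0.0477
b0 68 circ 0.5155 0.3722 dia 0.0348 mid [0.515  0.3723 0.0351] z 0.034
b1 63 circ 0.4974 0.2937 dia 0.0329 mid [0.4978 0.2939 0.0349] z 0.0336
b2 66 circ 0.4785 0.2159 dia 0.0343 mid [0.4781 0.2151 0.0347] z 0.0346
b3 60 circ 0.4592 0.1391 dia 0.0337 mid [0.4583 0.139  0.0345] z 0.0339
tray ctr [ 0.4863 -0.1846] xaxis ang -0.0325 scale 1.009613168744163 res mm [[-0.1, 2.0], [0.5, -0.7], [-0.7, -0.6], [0.2, -0.6]] [[0.4902, -0.0646], [0.4876, -0.1446], [0.485, -0.2245], [0.4824, -0.3045]]
board ctr [0.4877 0.2552] xaxis ang -0.2371 scale 0.999401443528192 res mm [[-0.3, 0.3], [0.3, -0.4], [0.3, -0.4], [-0.3, 0.5]] [[0.5158, 0.3718], [0.4971, 0.2941], [0.4783, 0.2163], [0.4595, 0.1386]]
-0.4 0.172 | -0.3 0.172 | -0.2 0.165 | -0.1 0.084 | -0.0 0.015 | 0.1 0.058 | 0.2 0.015 | 0.3 0.018 | 0.4 0.021 |
```

```bash
cat >> h.py <<'E'
from scipy.spatial.transform import Rotation
T={'bearing':[.4902,-.0630],'sleeve':[.4879,-.1453],'gear':[.4843,-.2252],'nut':[.4827,-.3050],'ta':-.0325,
   'b0':[.5158,.3718],'b1':[.4971,.2941],'b2':[.4783,.2163],'b3':[.4595,.1386],'ba':-.2371}
def plan(xy,z,ang,n,wide=8.5):
    o=telemetry.get_obs(); p=o['position']; M=Rotation.from_quat(o['ee_rot']).as_matrix()
    a=np.arctan2(M[1,0],M[0,0]); xy=T[xy] if isinstance(xy,str) else xy
    if ang is not None: ang=T[ang] if isinstance(ang,str) else ang
    else: ang=a
    D=np.array([*xy,z])-p; da=(ang-a+np.pi/2)%np.pi-np.pi/2
    print('t',round(o['clock'],2),'pos',p.round(4),'ang',round(a,3),'tilt',M[2,2].round(4),'F',o['ft_force'].round(1),'grip',round(o['grip_width'],3),'D mm',(D*1e3).round(1),'da',round(da,3))
    for i in range(n):
        h=a+da*i/n; x=np.array([np.cos(h),np.sin(h),0]); y=np.array([np.sin(h),-np.cos(h),0]); d=D/n*100
        print([[round(float(d@x),1),round(float(d@y),1),round(float(-d[2]),1)],round(float(-da/n),3),wide],end=',')
    print()
E
python3 -c "
from h import *
plan('nut',.15,'ta',12)"
```

```text
t 0.1 pos [ 0.2834 -0.5567  0.2306] ang -1.1 tilt -1.0 F [-0.6  0.8  0.9] grip 1.0 D mm [199.3 251.7 -80.6] da 1.067
[[-1.1, -2.4, 0.7], -0.089, 8.5],[[-0.9, -2.5, 0.7], -0.089, 8.5],[[-0.7, -2.6, 0.7], -0.089, 8.5],[[-0.4, -2.6, 0.7], -0.089, 8.5],[[-0.2, -2.7, 0.7], -0.089, 8.5],[[0.0, -2.7, 0.7], -0.089, 8.5],[[0.3, -2.7, 0.7], -0.089, 8.5],[[0.5, -2.6, 0.7], -0.089, 8.5],[[0.7, -2.6, 0.7], -0.089, 8.5],[[1.0, -2.5, 0.7], -0.089, 8.5],[[1.2, -2.4, 0.7], -0.089, 8.5],[[1.4, -2.3, 0.7], -0.089, 8.5],
```

>>> servo_tool(deltas=[[[-1.1,-2.4,0.5],-0.09,8.5],[[-0.9,-2.5,0.6],-0.09,8.5],[[-0.7,-2.6,0.7],-0.09,8.5],[[-0.4,-2.6,0.7],-0.09,8.5],[[-0.2,-2.7,0.7],-0.09,8.5],[[0,-2.7,0.7],-0.09,8.5],[[0.3,-2.7,0.7],-0.09,8.5],[[0.5,-2.6,0.7],-0.09,8.5],[[0.7,-2.6,0.7],-0.09,8.5],[[1.0,-2.5,0.7],-0.09,8.5],[[1.2,-2.4,0.7],-0.09,8.5],[[1.4,-2.3,0.7],-0.09,8.5]], force=40)

```text
clock: 1.1
position: [0.4772, -0.294, 0.1421]
ee_rot: [1.0, 0.008, -0.004, -0.001]
ft_force: [1.2, -0.9, -0.3]
grip_width: 0.994
```

```bash
python3 -c "
from h import *
plan('nut',.10,'ta',4)"
```

```text
t 1.1 pos [ 0.4772 -0.294   0.1421] ang 0.015 tilt -1.0 F [ 1.2 -0.9 -0.3] grip 0.994 D mm [  5.5 -11.  -42.1] da -0.048
[[0.1, 0.3, 1.1], 0.012, 8.5],[[0.1, 0.3, 1.1], 0.012, 8.5],[[0.1, 0.3, 1.1], 0.012, 8.5],[[0.1, 0.3, 1.1], 0.012, 8.5],
```

>>> servo_tool(deltas=[[[0.2,0.6,1.0],0.024,8.5],[[0.2,0.4,1.2],0.024,8.5],[[0.1,0.2,1.2],0,8.5],[[0,0,0.8],0,8.5],[[0,0,0],0,8.5]])

```text
clock: 1.52
position: [0.4846, -0.2992, 0.0944]
ee_rot: [1.0, -0.011, -0.005, -0.003]
ft_force: [0.1, 0.1, -0.7]
grip_width: 0.992
```

```bash
python3 -c "
from h import *
plan('nut',.02,'ta',6)"
```

```text
t 1.52 pos [ 0.4846 -0.2992  0.0944] ang -0.022 tilt -0.9999 F [ 0.1  0.1 -0.7] grip 0.992 D mm [ -1.9  -5.8 -74.4] da -0.011
[[-0.0, 0.1, 1.2], 0.002, 8.5],[[-0.0, 0.1, 1.2], 0.002, 8.5],[[-0.0, 0.1, 1.2], 0.002, 8.5],[[-0.0, 0.1, 1.2], 0.002, 8.5],[[-0.0, 0.1, 1.2], 0.002, 8.5],[[-0.0, 0.1, 1.2], 0.002, 8.5],
```

>>> servo_tool(deltas=[[[-0.1,0.3,0.8],0.01,8.5],[[-0.1,0.2,1.3],0,8.5],[[0,0.1,1.3],0,8.5],[[0,0,1.3],0,8.5],[[0,0,1.2],0,8.5],[[0,0,0.8],0,8.5],[[0,0,0.2],0,8.5]])

```text
clock: 2.1
position: [0.4786, -0.3098, 0.0193]
ee_rot: [1.0, -0.02, -0.005, -0.002]
ft_force: [-0.2, 1.0, -0.4]
grip_width: 0.996
```

```bash
python3 -c "
from h import *
plan('nut',.02,'ta',1)"
```

```text
t 2.1 pos [ 0.4786 -0.3098  0.0193] ang -0.041 tilt -0.9999 F [-0.2  1.  -0.4] grip 0.996 D mm [4.1 4.8 0.7] da 0.008
[[0.4, -0.5, -0.1], -0.008, 8.5],
```

>>> servo_tool(deltas=[[[0.3,-0.4,0],0,8.5],[[0,0,0],0,8.5],[[0,0,0],0,8.5]])

```text
clock: 2.35
position: [0.4817, -0.3057, 0.0188]
ee_rot: [1.0, -0.021, -0.005, -0.002]
ft_force: [-0.3, -0.1, 0.6]
grip_width: 0.996
```

```bash
python3 -c "
from h import *
plan('nut',.02,'ta',1)"
```

```text
t 2.35 pos [ 0.4817 -0.3057  0.0188] ang -0.041 tilt -0.9999 F [-0.3 -0.1  0.6] grip 0.996 D mm [1.  0.7 1.2] da 0.009
[[0.1, -0.1, -0.1], -0.009, 8.5],
```

>>> servo_tool(deltas=[[[0.1,-0.1,-0.1],0,3],[[0,0,0],0,3],[[0,0,0],0,3],[[0,0,0],0,3],[[0,0,0],0,3],[[0,0,0],0,3],[[0,0,0],0,3],[[0,0,0],0,3]])

```text
clock: 3.02
position: [0.4844, -0.305, 0.0223]
ee_rot: [1.0, -0.02, -0.004, -0.001]
ft_force: [-0.0, 0.8, 0.1]
grip_width: 0.522
```

>>> servo_tool(deltas=[[[0,0,0],0,3],[[0,0,0],0,3],[[0,0,-0.5],0,3],[[0,0,-1.0],0,3],[[0,0,-2.0],0,3],[[0,0,-2.0],0,3],[[0,0,-2.0],0,3],[[0,0,-2.0],0,3],[[0,0,-1.5],0,3],[[0,0,-0.5],0,3],[[0,0,0],0,3]], force=50)

```text
clock: 3.93
position: [0.4846, -0.3046, 0.1471]
ee_rot: [1.0, -0.02, -0.004, -0.001]
ft_force: [-0.4, 0.3, -1.5]
grip_width: 0.523
```

Run:
```python
from h import *
p,d=eyes.camera('scene'); cv2.imwrite('pics/lift1.png',cv2.resize(p[120:260,220:480],None,fx=3,fy=3))
plan('b0',.14,'ba',24,3)
```

```text
t 3.98 pos [ 0.4845 -0.3046  0.1465] ang -0.04 tilt -1.0 F [ 0.4 -0.4 -0.6] grip 0.521 D mm [ 31.3 676.4  -6.5] da -0.197
[[0.0, -2.8, 0.0], 0.008, 3],[[-0.0, -2.8, 0.0], 0.008, 3],[[-0.0, -2.8, 0.0], 0.008, 3],[[-0.1, -2.8, 0.0], 0.008, 3],[[-0.1, -2.8, 0.0], 0.008, 3],[[-0.1, -2.8, 0.0], 0.008, 3],[[-0.1, -2.8, 0.0], 0.008, 3],[[-0.1, -2.8, 0.0], 0.008, 3],[[-0.2, -2.8, 0.0], 0.008, 3],[[-0.2, -2.8, 0.0], 0.008, 3],[[-0.2, -2.8, 0.0], 0.008, 3],[[-0.2, -2.8, 0.0], 0.008, 3],[[-0.3, -2.8, 0.0], 0.008, 3],[[-0.3, -2.8, 0.0], 0.008, 3],[[-0.3, -2.8, 0.0], 0.008, 3],[[-0.3, -2.8, 0.0], 0.008, 3],[[-0.4, -2.8, 0.0], 0.008, 3],[[-0.4, -2.8, 0.0], 0.008, 3],[[-0.4, -2.8, 0.0], 0.008, 3],[[-0.4, -2.8, 0.0], 0.008, 3],[[-0.4, -2.8, 0.0], 0.008, 3],[[-0.5, -2.8, 0.0], 0.008, 3],[[-0.5, -2.8, 0.0], 0.008, 3],[[-0.5, -2.8, 0.0], 0.008, 3],
```

View pics/lift1.png

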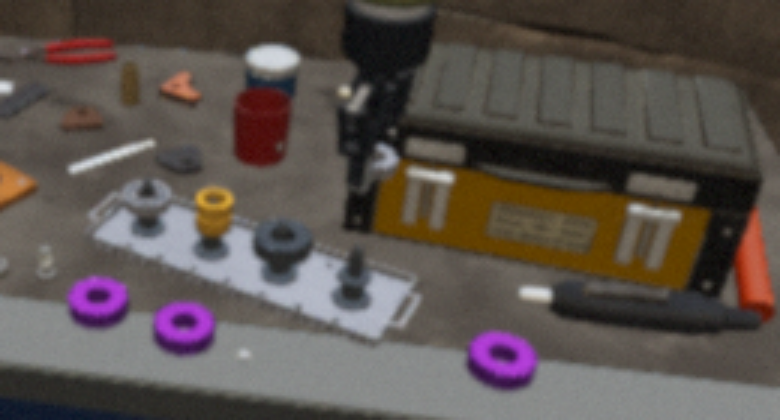

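The nut is off its post and held between the fingers at crop pixel (385,165); the post at (355,285) is bare. Carrying it over.

>>> servo_tool(deltas=[[[0,-1.5,0],0,3],[[0,-2.8,0],0,3],[[0,-2.8,0],0,3],[[0,-2.8,0],0.01,3],[[-0.1,-2.8,0],0.01,3],[[-0.1,-2.8,0],0.01,3],[[-0.1,-2.8,0],0.01,3],[[-0.1,-2.8,0],0.01,3],[[-0.2,-2.8,0],0.01,3],[[-0.2,-2.8,0],0.01,3],[[-0.2,-2.8,0],0.01,3],[[-0.2,-2.8,0],0.01,3]])

```text
clock: 4.98
position: [0.486, 0.0331, 0.1343]
ee_rot: [0.997, -0.071, -0.014, -0.002]
ft_force: [0.5, -1.0, -1.1]
grip_width: 0.52
```

>>> servo_tool(deltas=[[[-0.3,-2.8,0],0.01,3],[[-0.3,-2.8,0],0.01,3],[[-0.3,-2.8,0],0.01,3],[[-0.3,-2.8,0],0.01,3],[[-0.4,-2.8,0],0.01,3],[[-0.4,-2.8,0],0.01,3],[[-0.4,-2.8,0],0.01,3],[[-0.4,-2.8,0],0.01,3],[[-0.4,-2.5,0],0,3],[[-0.3,-1.0,0],0,3],[[0,0,0],0,3],[[0,0,0],0,3]])

```text
clock: 5.98
position: [0.4816, 0.317, 0.1222]
ee_rot: [0.994, -0.106, -0.025, 0.0]
ft_force: [0.4, -0.7, -1.8]
grip_width: 0.52
```

```bash
python3 -c "
from h import *
plan('b0',.1,'ba',4,3)"
```

```text
t 5.98 pos [0.4816 0.317  0.1222] ang -0.213 tilt -0.9988 F [ 0.4 -0.7 -1.8] grip 0.52 D mm [ 34.2  54.8 -22.2] da -0.024
[[0.5, -1.5, 0.6], 0.006, 3],[[0.5, -1.5, 0.6], 0.006, 3],[[0.5, -1.5, 0.6], 0.006, 3],[[0.5, -1.5, 0.6], 0.006, 3],
```

>>> servo_tool(deltas=[[[0.5,-1.0,0.2],0.006,3],[[0.5,-1.5,0.2],0.006,3],[[0.5,-1.5,0.2],0.006,3],[[0.5,-1.0,0.2],0.006,3],[[0,0,0],0,3],[[0,0,0],0,3],[[0,0,0],0,3]])

```text
clock: 6.57
position: [0.5166, 0.3534, 0.1093]
ee_rot: [0.992, -0.124, -0.024, 0.005]
ft_force: [-0.2, -0.2, -1.2]
grip_width: 0.519
```

```bash
python3 - <<'E'
s=open('h.py').read()
s=s.replace("h=a+da*i/n; x=np.array([np.cos(h),np.sin(h),0]); y=np.array([np.sin(h),-np.cos(h),0]); d=D/n*100","x,y,zz=(M@Rotation.from_euler('z',-da*i/n).as_matrix()).T; d=D/n*100").replace("round(float(-d[2]),1)","round(float(d@zz),1)").replace("'tilt',M[2,2].round(4)","'zax',M[:2,2].round(3)")
open('h.py','w').write(s)
E
python3 -c "
from h import *
plan('b0',.09,'ba',4,3)"
```

```text
t 6.57 pos [0.5166 0.3534 0.1093] ang -0.25 zax [-0.05  -0.003] F [-0.2 -0.2 -1.2] grip 0.519 D mm [ -0.8  18.4 -19.3] da 0.013
[[-0.1, -0.4, 0.5], -0.003, 3],[[-0.1, -0.4, 0.5], -0.003, 3],[[-0.1, -0.4, 0.5], -0.003, 3],[[-0.1, -0.4, 0.5], -0.003, 3],
```

>>> servo_tool(deltas=[[[-0.1,-0.7,0.5],0,3],[[-0.1,-0.7,0.5],0,3],[[0,-0.4,0.5],0,3],[[0,0,0],0,3],[[0,0,0],0,3],[[0,0,0],0,3]])

```text
clock: 7.07
position: [0.5185, 0.3705, 0.0924]
ee_rot: [0.992, -0.125, -0.024, 0.005]
ft_force: [0.0, -0.4, -1.2]
grip_width: 0.52
```

```bash
python3 -c "
from h import *
plan('b0',.03,'ba',6,3)"
```

```text
t 7.07 pos [0.5185 0.3705 0.0924] ang -0.252 zax [-0.05  -0.005] F [ 0.  -0.4 -1.2] grip 0.52 D mm [ -2.7   1.3 -62.4] da 0.015
[[-0.0, -0.0, 1.0], -0.002, 3],[[-0.0, -0.0, 1.0], -0.002, 3],[[0.0, -0.0, 1.0], -0.002, 3],[[0.0, -0.0, 1.0], -0.002, 3],[[0.0, -0.0, 1.0], -0.002, 3],[[0.0, -0.0, 1.0], -0.002, 3],
```

>>> servo_tool(deltas=[[[0,-0.1,0.8],0,3],[[0,0,1.0],0,3],[[0,0,1.0],0,3],[[0,0,1.0],0,3],[[0,0,1.0],0,3],[[0,0,0.7],0,3],[[0,0,0],0,3],[[0,0,0],0,3]])

```text
clock: 7.73
position: [0.5151, 0.37, 0.0301]
ee_rot: [0.992, -0.126, -0.025, 0.006]
ft_force: [-1.2, 0.2, -1.5]
grip_width: 0.526
```

```bash
python3 -c "
from h import *
plan('b0',.024,'ba',1,3)"
```

```text
t 7.73 pos [0.5151 0.37   0.0301] ang -0.252 zax [-0.051 -0.006] F [-1.2  0.2 -1.5] grip 0.526 D mm [ 0.7  1.8 -6.1] da 0.015
[[0.1, -0.2, 0.6], -0.015, 3],
```

>>> servo_tool(deltas=[[[0,-0.2,0.3],0,3],[[0,0,0.2],0,3],[[0,0,0],0,3]])

```text
clock: 7.98
position: [0.5157, 0.3724, 0.0251]
ee_rot: [0.992, -0.126, -0.025, 0.006]
ft_force: [0.4, 1.0, -1.3]
grip_width: 0.527
```

>>> servo_tool(deltas=[[[0,0,0],0,8.5],[[0,0,0],0,8.5],[[0,0,0],0,8.5],[[0,0,0],0,8.5],[[0,0,0],0,8.5],[[0,0,0],0,8.5],[[0,0,0],0,8.5]])

```text
clock: 8.57
position: [0.517, 0.3735, 0.0274]
ee_rot: [0.992, -0.126, -0.023, 0.005]
ft_force: [-0.1, -0.7, 0.3]
grip_width: 0.998
```

```bash
python3 -c "
from h import *
plan('b0',.14,'ba',5)"
```

```text
t 8.57 pos [0.517  0.3735 0.0274] ang -0.253 zax [-0.047 -0.003] F [-0.1 -0.7  0.3] grip 0.998 D mm [ -1.2  -1.7 112.6] da 0.015
[[-0.1, 0.1, -2.2], -0.003, 8.5],[[-0.1, 0.1, -2.2], -0.003, 8.5],[[-0.1, 0.1, -2.2], -0.003, 8.5],[[-0.1, 0.1, -2.2], -0.003, 8.5],[[-0.1, 0.1, -2.2], -0.003, 8.5],
```

>>> servo_tool(deltas=[[[0,0,-1.0],0,8.5],[[0,0,-2.0],0,8.5],[[0,0,-2.2],0,8.5],[[0,0,-2.2],0,8.5],[[0,0,-2.2],0,8.5],[[0,0,-1.0],0,8.5],[[0,0,0],0,8.5]])

```text
clock: 9.15
position: [0.5213, 0.3737, 0.1406]
ee_rot: [0.992, -0.125, -0.024, 0.005]
ft_force: [-1.2, 0.6, 0.3]
grip_width: 0.992
```

```bash
python3 -c "
from h import *
plan('gear',.14,'ta',20)"
```

```text
t 9.15 pos [0.5213 0.3737 0.1406] ang -0.252 zax [-0.049 -0.004] F [-1.2  0.6  0.3] grip 0.992 D mm [ -37.  -598.9   -0.6] da 0.219
[[0.6, 2.9, 0.0], -0.011, 8.5],[[0.5, 3.0, 0.0], -0.011, 8.5],[[0.5, 3.0, 0.0], -0.011, 8.5],[[0.5, 3.0, 0.0], -0.011, 8.5],[[0.4, 3.0, 0.0], -0.011, 8.5],[[0.4, 3.0, 0.0], -0.011, 8.5],[[0.4, 3.0, 0.0], -0.011, 8.5],[[0.3, 3.0, 0.0], -0.011, 8.5],[[0.3, 3.0, 0.0], -0.011, 8.5],[[0.3, 3.0, 0.0], -0.011, 8.5],[[0.2, 3.0, 0.0], -0.011, 8.5],[[0.2, 3.0, 0.0], -0.011, 8.5],[[0.2, 3.0, 0.0], -0.011, 8.5],[[0.1, 3.0, 0.0], -0.011, 8.5],[[0.1, 3.0, 0.0], -0.011, 8.5],[[0.1, 3.0, 0.0], -0.011, 8.5],[[0.0, 3.0, 0.0], -0.011, 8.5],[[0.0, 3.0, 0.0], -0.011, 8.5],[[-0.0, 3.0, 0.0], -0.011, 8.5],[[-0.1, 3.0, 0.0], -0.011, 8.5],
```

>>> servo_tool(deltas=[[[0.4,1.5,0],-0.01,8.5],[[0.5,3,0],-0.01,8.5],[[0.5,3,0],-0.01,8.5],[[0.5,3,0],-0.01,8.5],[[0.4,3,0],-0.01,8.5],[[0.4,3,0],-0.01,8.5],[[0.4,3,0],-0.01,8.5],[[0.3,3,0],-0.01,8.5],[[0.3,3,0],-0.01,8.5],[[0.3,3,0],-0.01,8.5],[[0.2,1.5,0],-0.01,8.5],[[0,0,0],0,8.5]])

```text
clock: 10.15
position: [0.4956, 0.0573, 0.1318]
ee_rot: [0.997, -0.067, -0.03, 0.004]
ft_force: [0.4, -0.3, 0.5]
grip_width: 0.995
```

Run:
```python
from h import *
plan('gear',.14,'ta',12)
p,d=eyes.camera('top'); cv2.imwrite('pics/nut_placed.png',cv2.resize(p[150:220,95:230],None,fx=5,fy=5,interpolation=cv2.INTER_CUBIC))
P=cloud('top',d); P[d==0]=-9; w=P.reshape(-1,3)
k=w[(np.hypot(*(w[:,:2]-T['b0']).T)<.04)&(w[:,2]>.04)&(w[:,2]<.056)]; print(len(k),np.percentile(k[:,2],[5,50,95]),cv2.minEnclosingCircle(k[:,:2].astype(np.float32)))
```

```text
t 10.15 pos [0.4956 0.0573 0.1318] ang -0.134 zax [-0.06  -0.004] F [ 0.4 -0.3  0.5] grip 0.995 D mm [ -11.3 -282.5    8.2] da 0.101
[[0.2, 2.3, -0.1], -0.008, 8.5],[[0.2, 2.3, -0.1], -0.008, 8.5],[[0.2, 2.3, -0.1], -0.008, 8.5],[[0.2, 2.4, -0.1], -0.008, 8.5],[[0.1, 2.4, -0.1], -0.008, 8.5],[[0.1, 2.4, -0.1], -0.008, 8.5],[[0.1, 2.4, -0.1], -0.008, 8.5],[[0.1, 2.4, -0.1], -0.008, 8.5],[[0.1, 2.4, -0.1], -0.008, 8.5],[[0.0, 2.4, -0.1], -0.008, 8.5],[[0.0, 2.4, -0.1], -0.008, 8.5],[[-0.0, 2.4, -0.1], -0.008, 8.5],
137 [0.04151033 0.04701569 0.05216961] ((0.513843297958374, 0.3717047870159149), 0.023416735231876373)
```

View pics/nut_placed.png

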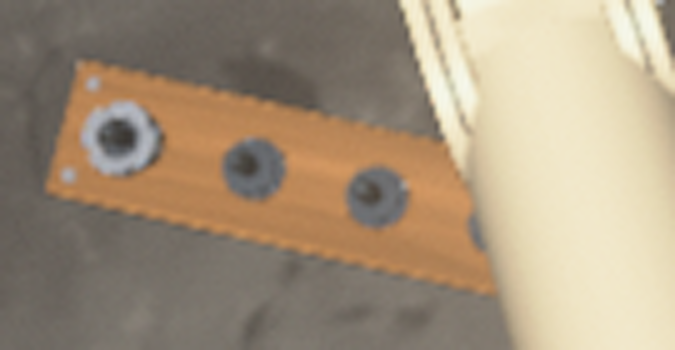

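Nut sits on the board's left post at crop (122,138), centred over the pin, other three posts empty.

>>> servo_tool(deltas=[[[0.1,1,0],-0.01,8.5],[[0.1,2,0],-0.01,8.5],[[0.2,2,0],-0.01,8.5],[[0.2,2,0],-0.01,8.5],[[0.1,2,0],-0.01,8.5],[[0.1,2,0],-0.01,8.5],[[0.1,2,0],-0.01,8.5],[[0.1,2,0],-0.01,8.5],[[0.1,2,0],-0.01,8.5],[[0,2,0],-0.01,8.5],[[0,2,0],0,8.5],[[0,2,0],0,8.5]])

```text
clock: 11.2
position: [0.4923, -0.1571, 0.126]
ee_rot: [0.999, -0.0, -0.032, -0.003]
ft_force: [0.8, -0.6, 0.4]
grip_width: 0.995
```

```bash
python3 -c "
from h import *
plan('gear',.11,'ta',4)"
```

```text
t 11.2 pos [ 0.4923 -0.1571  0.126 ] ang -0.001 zax [-0.065  0.005] F [ 0.8 -0.6  0.4] grip 0.995 D mm [ -8.  -68.1 -16. ] da -0.032
[[-0.2, 1.7, 0.4], 0.008, 8.5],[[-0.2, 1.7, 0.4], 0.008, 8.5],[[-0.1, 1.7, 0.4], 0.008, 8.5],[[-0.1, 1.7, 0.4], 0.008, 8.5],
```

>>> servo_tool(deltas=[[[-4,0,0],0,8.5],[[-4,0,0],0,8.5],[[0,0,0],0,8.5],[[0,0,0],0,8.5],[[0,0,0],0,8.5]])

```text
clock: 11.62
position: [0.4096, -0.1544, 0.1245]
ee_rot: [0.999, -0.0, -0.037, -0.007]
ft_force: [0.6, 0.3, 1.2]
grip_width: 0.993
```

```bash
python3 -c "
from h import *
plan('gear',.11,'ta',1)"
```

```text
t 11.62 pos [ 0.4096 -0.1544  0.1245] ang 0.0 zax [-0.074  0.013] F [0.6 0.3 1.2] grip 0.993 D mm [ 74.7 -70.8 -14.5] da -0.033
[[7.6, 7.1, 0.8], 0.033, 8.5],
```

>>> servo_tool(deltas=[[[1,0,-0.5],0,8.5],[[1,0,0],0,8.5],[[1,0,0],0,8.5],[[1,0,0],0,8.5],[[1,0,0],0,8.5],[[1,0,0],0,8.5],[[1,0,0],0,8.5],[[0,0,0],0,8.5],[[0,0,0],0,8.5]])

```text
clock: 12.37
position: [0.4931, -0.1472, 0.1215]
ee_rot: [0.999, 0.005, -0.035, -0.009]
ft_force: [-0.3, -0.1, 0.1]
grip_width: 0.998
```

```bash
python3 -c "
from h import *
plan('gear',.11,'ta',4)"
```

```text
t 12.37 pos [ 0.4931 -0.1472  0.1215] ang 0.011 zax [-0.071  0.017] F [-0.3 -0.1  0.1] grip 0.998 D mm [ -8.8 -78.  -11.5] da -0.043
[[-0.2, 2.0, 0.3], 0.011, 8.5],[[-0.2, 2.0, 0.3], 0.011, 8.5],[[-0.2, 2.0, 0.3], 0.011, 8.5],[[-0.2, 2.0, 0.3], 0.011, 8.5],
```

>>> servo_tool(deltas=[[[-0.9,0.6,-0.2],0,8.5],[[-1,0.8,0],0,8.5],[[-1,0.8,0],0,8.5],[[-1,0.8,0],0,8.5],[[-1,0.8,0],0,8.5],[[-1,0.8,0],0,8.5],[[-1,0.8,0],0.01,8.5],[[-1,0.8,0],0.01,8.5],[[-1,0.8,0],0.01,8.5],[[-1,0.8,0],0.01,8.5],[[-0.5,0,0],0,8.5],[[0,0,0],0,8.5]])

```text
clock: 13.37
position: [0.3775, -0.2311, 0.1299]
ee_rot: [0.999, -0.017, -0.037, -0.008]
ft_force: [-0.4, 0.7, -0.3]
grip_width: 0.993
```

```bash
python3 -c "
from h import *
plan('gear',.11,'ta',1)"
```

```text
t 13.37 pos [ 0.3775 -0.2311  0.1299] ang -0.034 zax [-0.073  0.018] F [-0.4  0.7 -0.3] grip 0.993 D mm [106.8   5.9 -19.9] da 0.002
[[10.8, -0.9, 1.2], -0.002, 8.5],
```

>>> servo_tool(deltas=[[[4,0,0],0,8.5],[[4,0,0],0,8.5],[[1,0,0],0,8.5],[[0,0,0],0,8.5],[[0,0,0],0,8.5],[[0,0,0],0,8.5]])

```text
clock: 13.87
position: [0.4686, -0.2328, 0.1221]
ee_rot: [0.999, -0.018, -0.038, -0.009]
ft_force: [-0.6, -0.4, 0.5]
grip_width: 0.998
```

```bash
python3 -c "
from h import *
plan('gear',.1,'ta',1)"
```

```text
t 13.87 pos [ 0.4686 -0.2328  0.1221] ang -0.035 zax [-0.075  0.018] F [-0.6 -0.4  0.5] grip 0.998 D mm [ 15.7   7.6 -22.1] da 0.002
[[1.7, -0.8, 2.1], -0.002, 8.5],
```

>>> servo_tool(deltas=[[[0.8,-0.4,0.2],0,8.5],[[0.8,-0.4,0.8],0,8.5],[[0.2,0,1.0],0,8.5],[[0,0,0.5],0,8.5],[[0,0,0],0,8.5],[[0,0,0],0,8.5]])

```text
clock: 14.37
position: [0.4838, -0.2242, 0.0931]
ee_rot: [0.999, -0.018, -0.038, -0.008]
ft_force: [-0.6, -0.5, 0.4]
grip_width: 0.996
```

```bash
python3 -c "
from h import *
plan([.4828,-.2248],.025,'ta',6)"
```

```text
t 14.37 pos [ 0.4838 -0.2242  0.0931] ang -0.036 zax [-0.076  0.017] F [-0.6 -0.5  0.4] grip 0.996 D mm [ -1.   -0.6 -68.1] da 0.003
[[0.1, 0.0, 1.1], -0.001, 8.5],[[0.1, 0.0, 1.1], -0.001, 8.5],[[0.1, 0.0, 1.1], -0.001, 8.5],[[0.1, 0.0, 1.1], -0.001, 8.5],[[0.1, 0.0, 1.1], -0.001, 8.5],[[0.1, 0.0, 1.1], -0.001, 8.5],
```

>>> servo_tool(deltas=[[[0.1,0,0.8],0,8.5],[[0.1,0,1.1],0,8.5],[[0.1,0,1.1],0,8.5],[[0.1,0,1.1],0,8.5],[[0,0,1.1],0,8.5],[[0,0,0.8],0,8.5],[[0,0,0],0,8.5],[[0,0,0],0,8.5]])

```text
clock: 15.03
position: [0.4814, -0.2235, 0.0252]
ee_rot: [0.999, -0.019, -0.039, -0.008]
ft_force: [0.5, 0.1, 0.5]
grip_width: 0.995
```

```bash
python3 -c "
from h import *
plan([.4828,-.2248],.025,'ta',1)"
```

```text
t 15.03 pos [ 0.4814 -0.2235  0.0252] ang -0.037 zax [-0.078  0.018] F [0.5 0.1 0.5] grip 0.995 D mm [ 1.4 -1.3 -0.2] da 0.005
[[0.1, 0.1, 0.0], -0.005, 8.5],
```

>>> servo_tool(deltas=[[[0.1,0.1,0],0,4],[[0,0,0],0,4],[[0,0,0],0,4],[[0,0,0],0,4],[[0,0,0],0,4],[[0,0,0],0,4],[[0,0,0],0,4],[[0,0,0],0,4],[[0,0,0],0,4]], force=50)

```text
clock: 15.78
position: [0.4831, -0.2249, 0.0267]
ee_rot: [0.999, -0.019, -0.039, -0.008]
ft_force: [0.3, 0.3, -3.1]
grip_width: 0.678
```

>>> servo_tool(deltas=[[[0,0,-0.5],0,4],[[0,0,-1.0],0,4],[[0,0,-1.5],0,4],[[0,0,-1.5],0,4],[[0,0,-1.5],0,4],[[0,0,-1.5],0,4],[[0,0,-1.5],0,4],[[0,0,-1.5],0,4],[[0,0,-1.0],0,4],[[0,0,-0.5],0,4],[[0,0,0],0,4]])

```text
clock: 16.7
position: [0.4932, -0.2264, 0.1588]
ee_rot: [0.999, -0.018, -0.038, -0.008]
ft_force: [0.1, -0.5, -2.2]
grip_width: 0.68
```

```bash
python3 -c "
from h import *
plan('b1',.14,'ba',36,4)"
```

```text
t 16.7 pos [ 0.4932 -0.2264  0.1588] ang -0.036 zax [-0.075  0.017] F [ 0.1 -0.5 -2.2] grip 0.68 D mm [  3.9 520.5 -18.8] da -0.201
[[-0.0, -1.4, 0.1], 0.006, 4],[[-0.0, -1.4, 0.1], 0.006, 4],[[-0.1, -1.4, 0.1], 0.006, 4],[[-0.1, -1.4, 0.1], 0.006, 4],[[-0.1, -1.4, 0.1], 0.006, 4],[[-0.1, -1.4, 0.1], 0.006, 4],[[-0.1, -1.4, 0.1], 0.006, 4],[[-0.1, -1.4, 0.1], 0.006, 4],[[-0.1, -1.4, 0.1], 0.006, 4],[[-0.1, -1.4, 0.1], 0.006, 4],[[-0.1, -1.4, 0.1], 0.006, 4],[[-0.1, -1.4, 0.1], 0.006, 4],[[-0.1, -1.4, 0.1], 0.006, 4],[[-0.1, -1.4, 0.1], 0.006, 4],[[-0.1, -1.4, 0.1], 0.006, 4],[[-0.2, -1.4, 0.1], 0.006, 4],[[-0.2, -1.4, 0.1], 0.006, 4],[[-0.2, -1.4, 0.1], 0.006, 4],[[-0.2, -1.4, 0.1], 0.006, 4],[[-0.2, -1.4, 0.1], 0.006, 4],[[-0.2, -1.4, 0.1], 0.006, 4],[[-0.2, -1.4, 0.1], 0.006, 4],[[-0.2, -1.4, 0.1], 0.006, 4],[[-0.2, -1.4, 0.1], 0.006, 4],[[-0.2, -1.4, 0.1], 0.006, 4],[[-0.2, -1.4, 0.1], 0.006, 4],[[-0.2, -1.4, 0.1], 0.006, 4],[[-0.3, -1.4, 0.1], 0.006, 4],[[-0.3, -1.4, 0.1], 0.006, 4],[[-0.3, -1.4, 0.1], 0.006, 4],[[-0.3, -1.4, 0.1], 0.006, 4],[[-0.3, -1.4, 0.1], 0.006, 4],[[-0.3, -1.4, 0.1], 0.006, 4],[[-0.3, -1.4, 0.1], 0.006, 4],[[-0.3, -1.4, 0.1], 0.006, 4],[[-0.3, -1.4, 0.1], 0.006, 4],
```

>>> servo_tool(deltas=[[[0,-1.0,0],0.006,4],[[0,-1.5,0],0.006,4],[[-0.1,-1.5,0],0.006,4],[[-0.1,-1.5,0],0.006,4],[[-0.1,-1.5,0],0.006,4],[[-0.1,-1.5,0],0.006,4],[[-0.1,-1.5,0],0.006,4],[[-0.1,-1.5,0],0.006,4],[[-0.1,-1.5,0],0.006,4],[[-0.1,-1.5,0],0.006,4],[[-0.1,-1.5,0],0.006,4],[[-0.1,-1.5,0],0.006,4]])

```text
clock: 17.7
position: [0.4884, -0.0372, 0.1518]
ee_rot: [0.997, -0.059, -0.046, -0.008]
ft_force: [-0.9, 0.7, -2.5]
grip_width: 0.674
```

>>> servo_tool(deltas=[[[-0.1,-1.5,0],0.006,4],[[-0.1,-1.5,0],0.006,4],[[-0.1,-1.5,0],0.006,4],[[-0.1,-1.5,0],0.006,4],[[-0.2,-1.5,0],0.006,4],[[-0.2,-1.5,0],0.006,4],[[-0.2,-1.5,0],0.006,4],[[-0.2,-1.5,0],0.006,4],[[-0.2,-1.5,0],0.006,4],[[-0.2,-1.5,0],0.006,4],[[-0.2,-1.5,0],0.006,4],[[-0.2,-1.5,0],0.006,4]])

```text
clock: 18.7
position: [0.4833, 0.1612, 0.1444]
ee_rot: [0.994, -0.095, -0.056, -0.005]
ft_force: [0.5, -0.3, -1.7]
grip_width: 0.676
```

```bash
python3 -c "
from h import *
plan('b1',.11,'ba',12,4)"
```

```text
t 18.7 pos [0.4833 0.1612 0.1444] ang -0.19 zax [-0.111  0.021] F [ 0.5 -0.3 -1.7] grip 0.676 D mm [ 13.8 132.9 -34.4] da -0.047
[[-0.1, -1.1, 0.3], 0.004, 4],[[-0.1, -1.1, 0.3], 0.004, 4],[[-0.1, -1.1, 0.3], 0.004, 4],[[-0.1, -1.1, 0.3], 0.004, 4],[[-0.1, -1.1, 0.3], 0.004, 4],[[-0.1, -1.1, 0.3], 0.004, 4],[[-0.1, -1.1, 0.3], 0.004, 4],[[-0.1, -1.1, 0.3], 0.004, 4],[[-0.1, -1.1, 0.3], 0.004, 4],[[-0.1, -1.1, 0.3], 0.004, 4],[[-0.1, -1.1, 0.3], 0.004, 4],[[-0.1, -1.1, 0.3], 0.004, 4],
```

```bash
python3 -c "
from h import *
print(telemetry.get_obs()['joint_pos'].round(3))
plan('b1',.11,'ba',1,4)"
```

```text
[ 0.242  0.303 -0.711  1.759  0.135  1.244 -0.695]
t 18.7 pos [0.4833 0.1612 0.1444] ang -0.19 zax [-0.111  0.021] F [ 0.5 -0.3 -1.7] grip 0.676 D mm [ 13.8 132.9 -34.4] da -0.047
[[-0.8, -13.3, 3.5], 0.047, 4],
```

>>> servo_tool(deltas=[[[0,0,-1],0,4],[[0,0,-1],0,4],[[0,0,-1],0,4],[[0,0,-1],0,4],[[0,0,0],0,4],[[0,0,0],0,4]])

```text
clock: 19.2
position: [0.4845, 0.164, 0.1854]
ee_rot: [0.994, -0.093, -0.059, -0.005]
ft_force: [0.2, 0.7, -2.7]
grip_width: 0.679
```

```bash
python3 -c "
from h import *
print(telemetry.get_obs()['joint_pos'].round(3))
plan('b1',.11,'ba',1,4)"
```

```text
[ 0.248  0.271 -0.72   1.703  0.11   1.329 -0.68 ]
t 19.2 pos [0.4845 0.164  0.1854] ang -0.186 zax [-0.116  0.021] F [ 0.2  0.7 -2.7] grip 0.679 D mm [ 12.6 130.1 -75.4] da -0.051
[[-0.3, -13.0, 7.6], 0.051, 4],
```

The tool tilt is creeping up on every traverse, and I can't command tilt. A short test of which motions change it, done here in free air:

```bash
cat > q.py <<'E'
from h import *
o=telemetry.get_obs(); M=Rotation.from_quat(o['ee_rot']).as_matrix(); print(o['position'].round(4),M[:2,2].round(4),o['joint_pos'].round(3))
E
python3 q.py
```

```text
[0.4845 0.164  0.1854] [-0.1158  0.021 ] [ 0.248  0.271 -0.72   1.703  0.11   1.329 -0.68 ]
```

>>> servo_tool(deltas=[[[0,0,0],0.12,4],[[0,0,0],0.12,4],[[0,0,0],0.12,4],[[0,0,0],0.12,4],[[0,0,0],0,4],[[0,0,0],0,4]])

```text
clock: 19.7
position: [0.485, 0.1602, 0.1848]
ee_rot: [0.94, -0.336, -0.058, 0.01]
ft_force: [0.1, -0.5, -3.8]
grip_width: 0.678
```

```bash
python3 q.py
```

```text
[0.485  0.1602 0.1848] [-0.1153  0.02  ] [ 0.198  0.257 -0.651  1.708  0.089  1.325 -1.157]
```

>>> servo_tool(deltas=[[[0,0,0],-0.12,4],[[0,0,0],-0.12,4],[[0,0,0],-0.12,4],[[0,0,0],-0.12,4],[[0,0,0],0,4],[[0,0,0],0,4]])

```text
clock: 20.2
position: [0.4849, 0.1585, 0.1839]
ee_rot: [0.994, -0.088, -0.059, -0.004]
ft_force: [0.5, 0.8, -2.9]
grip_width: 0.674
```

```bash
python3 q.py
```

```text
[0.4849 0.1585 0.1839] [-0.1162  0.0192] [ 0.255  0.27  -0.717  1.707  0.111  1.328 -0.661]
```

>>> servo_tool(deltas=[[[1,0,0],0,4],[[1,0,0],0,4],[[1,0,0],0,4],[[1,0,0],0,4],[[1,0,0],0,4],[[1,0,0],0,4],[[0,0,0],0,4],[[0,0,0],0,4]])

```text
clock: 20.87
position: [0.5516, 0.1449, 0.1744]
ee_rot: [0.994, -0.094, -0.059, -0.004]
ft_force: [-0.4, -0.4, -1.8]
grip_width: 0.678
```

```bash
python3 q.py
```

```text
[0.5516 0.1449 0.1744] [-0.1167  0.0189] [ 0.221  0.412 -0.672  1.559  0.191  1.358 -0.66 ]
```

>>> servo_tool(deltas=[[[0,-1.5,0],0,4],[[0,-1.5,0],0,4],[[0,-1.5,0],0,4],[[0,-1.5,0],0,4],[[0,-1.5,0],0,4],[[0,-1.5,0],0,4],[[0,0,0],0,4],[[0,0,0],0,4]])

```text
clock: 21.53
position: [0.5689, 0.2358, 0.1724]
ee_rot: [0.993, -0.096, -0.061, -0.003]
ft_force: [-0.4, -0.6, -3.2]
grip_width: 0.672
```

```bash
python3 q.py
```

```text
[0.5689 0.2358 0.1724] [-0.1201  0.0179] [ 0.056  0.515 -0.677  1.434  0.238  1.392 -0.816]
```

>>> servo_tool(deltas=[[[0,0,1],0,4],[[0,0,1],0,4],[[0,0,1],0,4],[[0,0,1],0,4],[[0,0,0],0,4],[[0,0,0],0,4]])

```text
clock: 22.03
position: [0.5629, 0.2329, 0.1269]
ee_rot: [0.993, -0.098, -0.062, -0.002]
ft_force: [0.3, 1.3, -2.3]
grip_width: 0.676
```

```bash
python3 q.py
```

```text
[0.5629 0.2329 0.1269] [-0.1219  0.0155] [ 0.058  0.541 -0.668  1.5    0.256  1.31  -0.829]
```

```bash
python3 -c "
from h import *
plan([.4950,.2944],.115,'ba',8,4)"
```

```text
t 22.03 pos [0.5629 0.2329 0.1269] ang -0.198 zax [-0.122  0.015] F [ 0.3  1.3 -2.3] grip 0.676 D mm [-67.9  61.5 -11.9] da -0.039
[[-1.0, -0.6, 0.3], 0.005, 4],[[-1.0, -0.6, 0.3], 0.005, 4],[[-1.0, -0.6, 0.3], 0.005, 4],[[-1.0, -0.6, 0.3], 0.005, 4],[[-1.0, -0.6, 0.3], 0.005, 4],[[-1.0, -0.6, 0.3], 0.005, 4],[[-1.0, -0.6, 0.3], 0.005, 4],[[-1.0, -0.6, 0.3], 0.005, 4],
```

>>> servo_tool(deltas=[[[-0.8,-0.6,0],0.005,4],[[-1,-0.6,0],0.005,4],[[-1,-0.6,0.2],0.005,4],[[-1,-0.6,0.2],0.005,4],[[-1,-0.6,0.2],0.005,4],[[-1,-0.6,0.2],0.005,4],[[-1,-0.6,0],0.005,4],[[-0.3,-0.3,0],0,4],[[0,0,0],0,4],[[0,0,0],0,4]])

```text
clock: 22.87
position: [0.4943, 0.301, 0.1292]
ee_rot: [0.991, -0.116, -0.061, -0.001]
ft_force: [0.4, -1.2, -2.6]
grip_width: 0.68
```

```bash
python3 -c "
from h import *
plan([.4950,.2944],.09,'ba',4,4)"
```

```text
t 22.87 pos [0.4943 0.301  0.1292] ang -0.233 zax [-0.12   0.016] F [ 0.4 -1.2 -2.6] grip 0.68 D mm [  0.7  -6.6 -39.2] da -0.004
[[0.2, 0.1, 1.0], 0.001, 4],[[0.2, 0.1, 1.0], 0.001, 4],[[0.2, 0.1, 1.0], 0.001, 4],[[0.2, 0.1, 1.0], 0.001, 4],
```

>>> servo_tool(deltas=[[[0.1,0.2,0.7],0,4],[[0.2,0.2,1],0,4],[[0.1,0.1,1],0,4],[[0.1,0,0.8],0,4],[[0,0,0],0,4],[[0,0,0],0,4]])

```text
clock: 23.37
position: [0.4955, 0.2918, 0.0884]
ee_rot: [0.991, -0.118, -0.061, -0.0]
ft_force: [-0.0, 0.1, -1.6]
grip_width: 0.679
```

```bash
python3 -c "
from h import *
plan([.4950,.2944],.033,'ba',5,4)"
```

```text
t 23.37 pos [0.4955 0.2918 0.0884] ang -0.237 zax [-0.121  0.015] F [-0.   0.1 -1.6] grip 0.679 D mm [ -0.5   2.6 -55.4] da 0.0
[[0.1, -0.1, 1.1], -0.0, 4],[[0.1, -0.1, 1.1], -0.0, 4],[[0.1, -0.1, 1.1], -0.0, 4],[[0.1, -0.1, 1.1], -0.0, 4],[[0.1, -0.1, 1.1], -0.0, 4],
```

>>> servo_tool(deltas=[[[0.1,-0.2,0.8],0,4],[[0.1,-0.1,1],0,4],[[0.2,-0.1,1],0,4],[[0.1,0,1],0,4],[[0.1,0,0.8],0,4],[[0,0,0],0,4],[[0,0,0],0,4]])

```text
clock: 23.95
position: [0.4966, 0.2952, 0.036]
ee_rot: [0.991, -0.118, -0.062, -0.0]
ft_force: [0.3, 0.7, -2.6]
grip_width: 0.678
```

```bash
python3 -c "
from h import *
plan([.4950,.2944],.028,'ba',1,4)"
```

```text
t 23.95 pos [0.4966 0.2952 0.036 ] ang -0.238 zax [-0.122  0.015] F [ 0.3  0.7 -2.6] grip 0.678 D mm [-1.6 -0.8 -8. ] da 0.0
[[-0.0, 0.1, 0.8], -0.0, 4],
```

>>> servo_tool(deltas=[[[0,0.1,0.4],0,4],[[0,0,0.3],0,4],[[0,0,0],0,4]])

```text
clock: 24.2
position: [0.4957, 0.2945, 0.0289]
ee_rot: [0.991, -0.118, -0.061, -0.0]
ft_force: [-0.4, -0.8, -1.7]
grip_width: 0.681
```

>>> servo_tool(deltas=[[[0,0,0],0,8.5],[[0,0,0],0,8.5],[[0,0,0],0,8.5],[[0,0,0],0,8.5],[[0,0,0],0,8.5],[[0,0,0],0,8.5]])

```text
clock: 24.7
position: [0.4973, 0.2956, 0.0314]
ee_rot: [0.991, -0.118, -0.059, -0.002]
ft_force: [0.2, -0.4, 0.0]
grip_width: 0.995
```

```bash
python3 -c "
from h import *
plan([.4960,.294],.15,'ba',6)"
```

```text
t 24.7 pos [0.4973 0.2956 0.0314] ang -0.237 zax [-0.118  0.018] F [ 0.2 -0.4  0. ] grip 0.995 D mm [ -1.3  -1.6 118.6] da 0.0
[[-0.2, 0.1, -2.0], -0.0, 8.5],[[-0.2, 0.1, -2.0], -0.0, 8.5],[[-0.2, 0.1, -2.0], -0.0, 8.5],[[-0.2, 0.1, -2.0], -0.0, 8.5],[[-0.2, 0.1, -2.0], -0.0, 8.5],[[-0.2, 0.1, -2.0], -0.0, 8.5],
```

>>> servo_tool(deltas=[[[-0.1,0,-0.8],0,8.5],[[-0.2,0,-1.6],0,8.5],[[-0.2,0,-2],0,8.5],[[-0.2,0,-2],0,8.5],[[-0.2,0,-2],0,8.5],[[-0.2,0,-2],0,8.5],[[0,0,-0.8],0,8.5],[[0,0,0],0,8.5]])

```text
clock: 25.37
position: [0.4991, 0.2966, 0.1521]
ee_rot: [0.991, -0.117, -0.06, -0.002]
ft_force: [0.5, -0.2, -0.7]
grip_width: 0.995
```

```bash
python3 -c "
from h import *
plan([.56,.10],.15,-.12,12)"
```

```text
t 25.37 pos [0.4991 0.2966 0.1521] ang -0.236 zax [-0.118  0.018] F [ 0.5 -0.2 -0.7] grip 0.995 D mm [  60.9 -196.6   -2.1] da 0.116
[[0.9, 1.5, -0.1], -0.01, 8.5],[[0.9, 1.5, -0.1], -0.01, 8.5],[[0.8, 1.5, -0.1], -0.01, 8.5],[[0.8, 1.5, -0.1], -0.01, 8.5],[[0.8, 1.5, -0.1], -0.01, 8.5],[[0.8, 1.5, -0.1], -0.01, 8.5],[[0.8, 1.5, -0.1], -0.01, 8.5],[[0.8, 1.5, -0.1], -0.01, 8.5],[[0.8, 1.5, -0.1], -0.01, 8.5],[[0.7, 1.5, -0.1], -0.01, 8.5],[[0.7, 1.6, -0.1], -0.01, 8.5],[[0.7, 1.6, -0.1], -0.01, 8.5],
```

>>> servo_tool(deltas=[[[0.8,1.0,-0.1],-0.01,8.5],[[0.9,1.5,-0.1],-0.01,8.5],[[0.8,1.5,-0.1],-0.01,8.5],[[0.8,1.5,-0.1],-0.01,8.5],[[0.8,1.5,-0.1],-0.01,8.5],[[0.8,1.5,-0.1],-0.01,8.5],[[0.8,1.5,-0.1],-0.01,8.5],[[0.8,1.5,-0.1],-0.01,8.5],[[0.8,1.5,-0.1],-0.01,8.5],[[0.7,1.5,-0.1],-0.01,8.5],[[0.7,1.5,-0.1],-0.01,8.5],[[0.4,1.5,-0.1],-0.01,8.5]])

```text
clock: 26.37
position: [0.5557, 0.1025, 0.1428]
ee_rot: [0.997, -0.051, -0.065, -0.005]
ft_force: [0.2, -0.1, 0.0]
grip_width: 0.996
```

```bash
python3 q.py
python3 - <<'E'
from h import *
plan([.4855,-.145],.16,'ta',12)
p,d=eyes.camera('top'); cv2.imwrite('pics/gear_placed.png',cv2.resize(p[150:220,95:230],None,fx=5,fy=5,interpolation=cv2.INTER_CUBIC))
E
```

```text
[0.5557 0.1025 0.1428] [-0.1297  0.0162] [ 0.283  0.441 -0.663  1.594  0.213  1.318 -0.515]
t 26.37 pos [0.5557 0.1025 0.1428] ang -0.101 zax [-0.13   0.016] F [ 0.2 -0.1  0. ] grip 0.996 D mm [ -70.2 -247.5   17.2] da 0.069
[[-0.4, 2.1, -0.1], -0.006, 8.5],[[-0.4, 2.1, -0.1], -0.006, 8.5],[[-0.4, 2.1, -0.1], -0.006, 8.5],[[-0.4, 2.1, -0.1], -0.006, 8.5],[[-0.4, 2.1, -0.1], -0.006, 8.5],[[-0.4, 2.1, -0.1], -0.006, 8.5],[[-0.5, 2.1, -0.1], -0.006, 8.5],[[-0.5, 2.1, -0.1], -0.006, 8.5],[[-0.5, 2.1, -0.1], -0.006, 8.5],[[-0.5, 2.1, -0.1], -0.006, 8.5],[[-0.5, 2.1, -0.1], -0.006, 8.5],[[-0.5, 2.1, -0.1], -0.006, 8.5],
```

View pics/gear_placed.png

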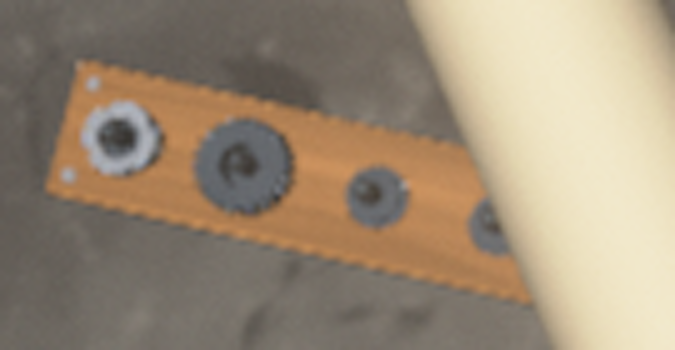

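Gear sits at (243,165) on the second post, nut still at (122,138). Next the sleeve.

>>> servo_tool(deltas=[[[-0.3,1.2,-0.2],-0.006,8.5],[[-0.4,2,-0.2],-0.006,8.5],[[-0.4,2,-0.2],-0.006,8.5],[[-0.4,2,-0.2],-0.006,8.5],[[-0.4,2,-0.2],-0.006,8.5],[[-0.4,2,-0.2],-0.006,8.5],[[-0.5,2,-0.2],-0.006,8.5],[[-0.5,2,-0.2],-0.006,8.5],[[-0.5,2,-0.2],-0.006,8.5],[[-0.5,2,-0.2],0,8.5],[[-0.5,2,-0.2],0,8.5],[[-0.5,1.8,-0.1],0,8.5]])

```text
clock: 27.42
position: [0.4823, -0.1333, 0.16]
ee_rot: [0.997, -0.022, -0.073, -0.007]
ft_force: [-0.3, -0.4, 0.7]
grip_width: 0.999
```

```bash
python3 -c "
from h import *
plan([.4855,-.145],.11,'ta',4)"
```

```text
t 27.42 pos [ 0.4823 -0.1333  0.16  ] ang -0.043 zax [-0.145  0.018] F [-0.3 -0.4  0.7] grip 0.999 D mm [  3.2 -11.7 -50. ] da 0.011
[[0.3, 0.3, 1.2], -0.003, 8.5],[[0.3, 0.3, 1.2], -0.003, 8.5],[[0.3, 0.3, 1.2], -0.003, 8.5],[[0.3, 0.3, 1.2], -0.003, 8.5],
```

>>> servo_tool(deltas=[[[0.3,0.2,0.8],0,8.5],[[0.3,0.2,1.2],0,8.5],[[0.3,0.2,1.2],0,8.5],[[0.2,0.1,1.2],0,8.5],[[0,0,0.3],0,8.5],[[0,0,0],0,8.5],[[0,0,0],0,8.5]])

```text
clock: 28.0
position: [0.4834, -0.1406, 0.1026]
ee_rot: [0.997, -0.023, -0.076, -0.008]
ft_force: [0.2, 0.5, 1.3]
grip_width: 0.997
```

```bash
python3 -c "
from h import *
plan([.4851,-.145],.033,'ta',6)"
```

```text
t 28.0 pos [ 0.4834 -0.1406  0.1026] ang -0.045 zax [-0.151  0.02 ] F [0.2 0.5 1.3] grip 0.997 D mm [  1.7  -4.4 -69.6] da 0.013
[[0.2, 0.1, 1.1], -0.002, 8.5],[[0.2, 0.1, 1.1], -0.002, 8.5],[[0.2, 0.1, 1.1], -0.002, 8.5],[[0.2, 0.1, 1.1], -0.002, 8.5],[[0.2, 0.1, 1.1], -0.002, 8.5],[[0.2, 0.1, 1.1], -0.002, 8.5],
```

>>> servo_tool(deltas=[[[0.2,0.2,0.8],0,8.5],[[0.2,0.2,1.1],0,8.5],[[0.2,0,1.1],0,8.5],[[0.2,0,1.1],0,8.5],[[0.2,0,1.1],0,8.5],[[0.1,0,0.9],0,8.5],[[0,0,0],0,8.5],[[0,0,0],0,8.5]])

```text
clock: 28.67
position: [0.4854, -0.1426, 0.0336]
ee_rot: [0.997, -0.022, -0.076, -0.009]
ft_force: [0.3, -0.5, -0.1]
grip_width: 0.994
```

```bash
python3 -c "
from h import *
plan([.4851,-.145],.033,'ta',1)"
```

```text
t 28.67 pos [ 0.4854 -0.1426  0.0336] ang -0.043 zax [-0.151  0.021] F [ 0.3 -0.5 -0.1] grip 0.994 D mm [-0.3 -2.4 -0.6] da 0.011
[[-0.0, 0.2, 0.1], -0.011, 8.5],
```

>>> servo_tool(deltas=[[[0,0.2,0],0,2],[[0,0,0],0,2],[[0,0,0],0,2],[[0,0,0],0,2],[[0,0,0],0,2],[[0,0,0],0,2],[[0,0,0],0,2],[[0,0,0],0,2],[[0,0,0],0,2],[[0,0,0],0,2],[[0,0,0],0,2]])

```text
clock: 29.58
position: [0.4865, -0.1453, 0.0357]
ee_rot: [0.997, -0.022, -0.074, -0.008]
ft_force: [-1.2, -0.1, -1.6]
grip_width: 0.452
```

>>> servo_tool(deltas=[[[-0.1,0,-0.6],0,2],[[-0.2,0,-1.2],0,2],[[-0.2,0,-1.5],0,2],[[-0.2,0,-1.5],0,2],[[-0.2,0,-1.5],0,2],[[-0.2,0,-1.5],0,2],[[-0.2,0,-1.5],0,2],[[-0.2,0,-1.5],0,2],[[-0.1,0,-1.0],0,2],[[0,0,0],0,2]])

```text
clock: 30.42
position: [0.488, -0.146, 0.1681]
ee_rot: [0.997, -0.021, -0.073, -0.008]
ft_force: [1.0, -0.5, -1.9]
grip_width: 0.448
```

Run:
```python
from h import *
plan([.54,.06],.16,-.13,12,2)
p,d=eyes.camera('scene'); cv2.imwrite('pics/lift3.png',cv2.resize(p[120:260,200:400],None,fx=4,fy=4))
```

```text
t 30.42 pos [ 0.488  -0.146   0.1681] ang -0.042 zax [-0.146  0.019] F [ 1.  -0.5 -1.9] grip 0.448 D mm [ 52.  206.   -8.1] da -0.088
[[0.4, -1.7, 0.0], 0.007, 2],[[0.4, -1.7, 0.0], 0.007, 2],[[0.3, -1.7, 0.0], 0.007, 2],[[0.3, -1.7, 0.0], 0.007, 2],[[0.3, -1.7, 0.0], 0.007, 2],[[0.3, -1.7, 0.0], 0.007, 2],[[0.3, -1.7, 0.0], 0.007, 2],[[0.3, -1.7, 0.0], 0.007, 2],[[0.3, -1.8, 0.0], 0.007, 2],[[0.3, -1.8, 0.0], 0.007, 2],[[0.2, -1.8, 0.0], 0.007, 2],[[0.2, -1.8, 0.0], 0.007, 2],
```

View pics/lift3.png

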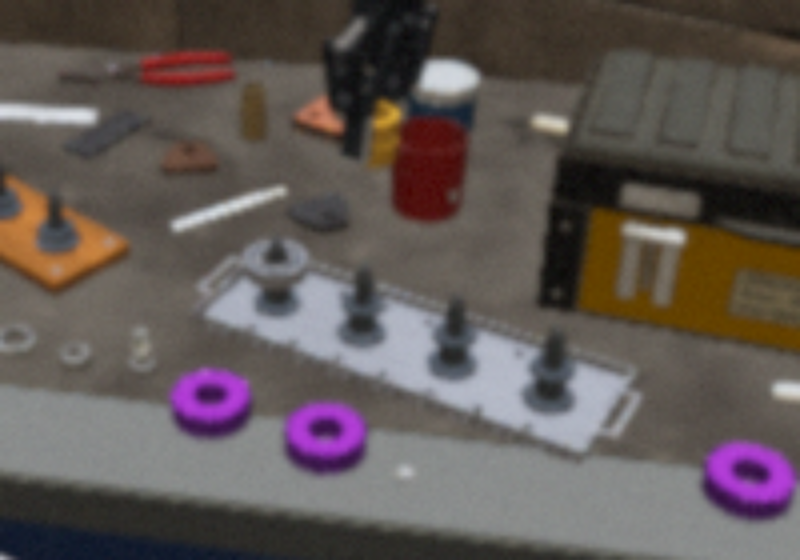

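The sleeve is held at crop (383,135), close to the finger tips, and the tray holds only the bearing at (275,262).

>>> servo_tool(deltas=[[[0.3,-1.2,0],0.006,2],[[0.4,-1.8,0],0.006,2],[[0.3,-1.8,0],0.006,2],[[0.3,-1.8,0],0.006,2],[[0.3,-1.8,0],0.006,2],[[0.3,-1.8,0],0.006,2],[[0.3,-1.8,0],0.006,2],[[0.3,-1.8,0],0.006,2],[[0.2,-1.8,0],0.006,2],[[0.2,-1.8,0],0.006,2],[[0.2,-1.8,0],0.006,2],[[0,-1.8,0],0.006,2]])

```text
clock: 31.47
position: [0.531, 0.0643, 0.1533]
ee_rot: [0.995, -0.064, -0.082, -0.004]
ft_force: [1.0, -0.5, -1.0]
grip_width: 0.446
```

```bash
python3 q.py; python3 -c "
from h import *
plan([.4755,.216],.15,'ba',11,2)"
```

```text
[0.531  0.0643 0.1533] [-0.1619  0.0193] [ 0.36   0.39  -0.664  1.635  0.177  1.35  -0.464]
t 31.47 pos [0.531  0.0643 0.1533] ang -0.128 zax [-0.162  0.019] F [ 1.  -0.5 -1. ] grip 0.446 D mm [-55.5 151.7  -3.3] da -0.109
[[-0.7, -1.3, 0.1], 0.01, 2],[[-0.7, -1.3, 0.1], 0.01, 2],[[-0.7, -1.3, 0.1], 0.01, 2],[[-0.7, -1.3, 0.1], 0.01, 2],[[-0.7, -1.3, 0.1], 0.01, 2],[[-0.7, -1.3, 0.1], 0.01, 2],[[-0.7, -1.3, 0.1], 0.01, 2],[[-0.8, -1.3, 0.1], 0.01, 2],[[-0.8, -1.2, 0.1], 0.01, 2],[[-0.8, -1.2, 0.1], 0.01, 2],[[-0.8, -1.2, 0.1], 0.01, 2],
```

>>> servo_tool(deltas=[[[-0.5,-1,0],0.01,2],[[-0.7,-1.3,0],0.01,2],[[-0.7,-1.3,0],0.01,2],[[-0.7,-1.3,0],0.01,2],[[-0.7,-1.3,0],0.01,2],[[-0.7,-1.3,0],0.01,2],[[-0.7,-1.3,0],0.01,2],[[-0.7,-1.3,0],0.01,2],[[-0.7,-1.2,0],0.01,2],[[-0.7,-1,0],0.01,2],[[-0.2,-0.3,0],0,2],[[0,0,0],0,2]])

```text
clock: 32.47
position: [0.475, 0.2101, 0.1526]
ee_rot: [0.99, -0.112, -0.091, 0.001]
ft_force: [1.0, 0.1, -2.6]
grip_width: 0.45
```

```bash
python3 -c "
from h import *
plan([.4753,.2164],.105,'ba',5,2)"
```

```text
t 32.47 pos [0.475  0.2101 0.1526] ang -0.228 zax [-0.18   0.018] F [ 1.   0.1 -2.6] grip 0.45 D mm [  0.3   6.3 -47.6] da -0.009
[[0.1, -0.1, 0.9], 0.002, 2],[[0.1, -0.1, 0.9], 0.002, 2],[[0.1, -0.1, 0.9], 0.002, 2],[[0.1, -0.1, 0.9], 0.002, 2],[[0.1, -0.1, 0.9], 0.002, 2],
```

>>> servo_tool(deltas=[[[0.1,-0.2,0.6],0,2],[[0.1,-0.2,1],0,2],[[0.2,-0.2,1],0,2],[[0.2,0,1],0,2],[[0.1,0,0.8],0,2],[[0,0,0],0,2],[[0,0,0],0,2]])

```text
clock: 33.05
position: [0.4753, 0.2111, 0.0998]
ee_rot: [0.989, -0.114, -0.093, 0.003]
ft_force: [-0.4, 0.7, -2.3]
grip_width: 0.449
```

```bash
python3 -c "
from h import *
plan([.4752,.2164],.08,'ba',3,2)"
```

```text
t 33.05 pos [0.4753 0.2111 0.0998] ang -0.232 zax [-0.184  0.015] F [-0.4  0.7 -2.3] grip 0.449 D mm [ -0.1   5.3 -19.8] da -0.006
[[0.1, -0.2, 0.7], 0.002, 2],[[0.1, -0.2, 0.7], 0.002, 2],[[0.1, -0.2, 0.7], 0.002, 2],
```

>>> servo_tool(deltas=[[[0,-0.3,0.3],0,2],[[0.1,-0.3,0.6],0,2],[[0.1,-0.1,0.6],0,2],[[0,0,0],0,2],[[0,0,0],0,2]])

```text
clock: 33.47
position: [0.4767, 0.2185, 0.0834]
ee_rot: [0.989, -0.114, -0.092, 0.003]
ft_force: [-0.2, -0.3, -1.5]
grip_width: 0.446
```

```bash
python3 -c "
from h import *
plan([.4752,.2164],.045,'ba',4,2)"
```

```text
t 33.47 pos [0.4767 0.2185 0.0834] ang -0.232 zax [-0.183  0.016] F [-0.2 -0.3 -1.5] grip 0.446 D mm [ -1.5  -2.1 -38.4] da -0.005
[[0.1, 0.0, 1.0], 0.001, 2],[[0.1, 0.0, 1.0], 0.001, 2],[[0.1, 0.0, 1.0], 0.001, 2],[[0.1, 0.0, 1.0], 0.001, 2],
```

>>> servo_tool(deltas=[[[0.1,0.1,0.7],0,2],[[0.1,0,0.9],0,2],[[0.2,0,0.9],0,2],[[0.2,0,0.9],0,2],[[0,0,0],0,2],[[0,0,0],0,2]])

```text
clock: 33.97
position: [0.4759, 0.2162, 0.045]
ee_rot: [0.989, -0.114, -0.092, 0.003]
ft_force: [0.6, 1.2, -2.0]
grip_width: 0.45
```

```bash
python3 -c "
from h import *
plan([.4752,.2164],.040,'ba',1,2)"
```

```text
t 33.97 pos [0.4759 0.2162 0.045 ] ang -0.232 zax [-0.183  0.016] F [ 0.6  1.2 -2. ] grip 0.45 D mm [-0.7  0.2 -5. ] da -0.005
[[0.0, -0.0, 0.5], 0.005, 2],
```

>>> servo_tool(deltas=[[[0,0,0.3],0,2],[[0,0,0.2],0,2],[[0,0,0],0,2]])

```text
clock: 34.22
position: [0.4749, 0.2163, 0.0396]
ee_rot: [0.989, -0.114, -0.092, 0.003]
ft_force: [0.1, -1.2, -2.6]
grip_width: 0.45
```

>>> servo_tool(deltas=[[[0,0,0],0,5.5],[[0,0,0],0,6],[[0,0,0],0,7],[[0,0,0],0,8.5],[[0,0,0],0,8.5],[[0,0,0],0,8.5],[[0,0,0],0,8.5],[[0,0,0],0,8.5],[[0,0,0],0,8.5]])

```text
clock: 34.97
position: [0.4763, 0.2172, 0.0417]
ee_rot: [0.989, -0.114, -0.091, 0.002]
ft_force: [0.3, -0.2, 0.3]
grip_width: 0.993
```

```bash
python3 -c "
from h import *
plan([.4754,.2162],.16,'ba',8)"
```

```text
t 34.97 pos [0.4763 0.2172 0.0417] ang -0.232 zax [-0.18   0.017] F [ 0.3 -0.2  0.3] grip 0.993 D mm [ -0.9  -1.  118.3] da -0.005
[[-0.3, 0.1, -1.5], 0.001, 8.5],[[-0.3, 0.1, -1.5], 0.001, 8.5],[[-0.3, 0.1, -1.5], 0.001, 8.5],[[-0.3, 0.1, -1.5], 0.001, 8.5],[[-0.3, 0.1, -1.5], 0.001, 8.5],[[-0.3, 0.1, -1.5], 0.001, 8.5],[[-0.3, 0.1, -1.5], 0.001, 8.5],[[-0.3, 0.1, -1.5], 0.001, 8.5],
```

>>> servo_tool(deltas=[[[-0.1,0,-0.8],0,8.5],[[-0.3,0,-1.4],0,8.5],[[-0.3,0,-1.5],0,8.5],[[-0.3,0,-1.5],0,8.5],[[-0.3,0,-1.5],0,8.5],[[-0.3,0,-1.5],0,8.5],[[-0.3,0,-1.5],0,8.5],[[-0.3,0,-1.2],0,8.5],[[0,0,-0.3],0,8.5],[[0,0,0],0,8.5]])

```text
clock: 35.8
position: [0.4747, 0.2208, 0.1651]
ee_rot: [0.989, -0.113, -0.091, 0.002]
ft_force: [-0.1, 0.1, -0.1]
grip_width: 0.995
```

```bash
python3 -c "
from h import *
plan([.4865,-.0625],.14,-.1,16)"
```

```text
t 35.8 pos [0.4747 0.2208 0.1651] ang -0.231 zax [-0.18   0.017] F [-0.1  0.1 -0.1] grip 0.995 D mm [  11.8 -283.3  -25.1] da 0.131
[[0.5, 1.7, 0.1], -0.008, 8.5],[[0.5, 1.7, 0.1], -0.008, 8.5],[[0.5, 1.7, 0.1], -0.008, 8.5],[[0.5, 1.7, 0.1], -0.008, 8.5],[[0.4, 1.7, 0.1], -0.008, 8.5],[[0.4, 1.7, 0.1], -0.008, 8.5],[[0.4, 1.7, 0.1], -0.008, 8.5],[[0.4, 1.7, 0.1], -0.008, 8.5],[[0.4, 1.7, 0.1], -0.008, 8.5],[[0.4, 1.7, 0.1], -0.008, 8.5],[[0.4, 1.7, 0.1], -0.008, 8.5],[[0.3, 1.7, 0.1], -0.008, 8.5],[[0.3, 1.7, 0.1], -0.008, 8.5],[[0.3, 1.7, 0.1], -0.008, 8.5],[[0.3, 1.7, 0.1], -0.008, 8.5],[[0.3, 1.8, 0.1], -0.008, 8.5],
```

>>> servo_tool(deltas=[[[0.4,1.3,0],-0.01,8.5],[[0.5,2,0],-0.01,8.5],[[0.5,2,0],-0.01,8.5],[[0.5,2,0],-0.01,8.5],[[0.4,2,0],-0.01,8.5],[[0.4,2,0],-0.01,8.5],[[0.4,2,0],-0.01,8.5],[[0.4,2,0],-0.01,8.5],[[0.4,2,0],0,8.5],[[0.4,2,0],0,8.5],[[0.3,2,0],0,8.5],[[0.3,2,0],0,8.5]])

```text
clock: 36.8
position: [0.4776, -0.0237, 0.1508]
ee_rot: [0.993, -0.067, -0.097, -0.003]
ft_force: [-0.3, -0.7, 0.7]
grip_width: 0.994
```

Run:
```python
from h import *
plan([.4865,-.0625],.11,'ta',6)
p,d=eyes.camera('top'); cv2.imwrite('pics/sleeve_placed.png',cv2.resize(p[150:220,95:230],None,fx=5,fy=5,interpolation=cv2.INTER_CUBIC))
```

```text
t 36.8 pos [ 0.4776 -0.0237  0.1508] ang -0.135 zax [-0.191  0.018] F [-0.3 -0.7  0.7] grip 0.994 D mm [  8.9 -38.8 -40.8] da 0.103
[[0.4, 0.6, 0.6], -0.017, 8.5],[[0.3, 0.6, 0.6], -0.017, 8.5],[[0.3, 0.6, 0.6], -0.017, 8.5],[[0.3, 0.6, 0.6], -0.017, 8.5],[[0.3, 0.6, 0.6], -0.017, 8.5],[[0.3, 0.6, 0.6], -0.017, 8.5],
```

View pics/sleeve_placed.png

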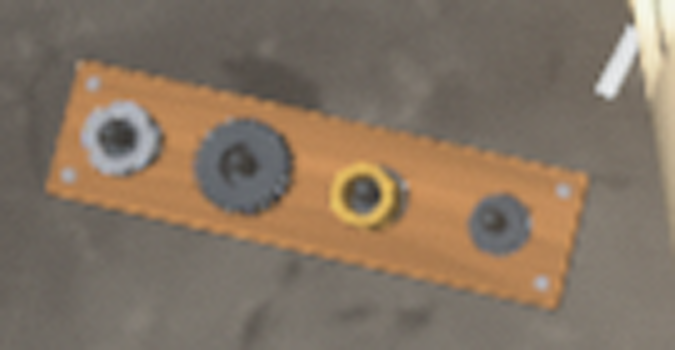

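Sleeve sits at (363,195) on the third post; the fourth at (498,222) is free. Now the bearing (no yaw realignment needed; keep the angle).

>>> servo_tool(deltas=[[[0.3,0.4,0.3],0,8.5],[[0.3,0.7,0.6],0,8.5],[[0.3,0.7,0.6],0,8.5],[[0.3,0.6,0.6],0,8.5],[[0.3,0.4,0.6],0,8.5],[[0.1,0,0.6],0,8.5],[[0,0,0],0,8.5],[[0,0,0],0,8.5]])

```text
clock: 37.52
position: [0.4814, -0.0602, 0.1077]
ee_rot: [0.993, -0.069, -0.1, -0.002]
ft_force: [-0.1, -0.2, 1.2]
grip_width: 0.998
```

```bash
python3 -c "
from h import *
plan([.4864,-.0625],.06,None,5)"
```

```text
t 37.52 pos [ 0.4814 -0.0602  0.1077] ang -0.141 zax [-0.197  0.019] F [-0.1 -0.2  1.2] grip 0.998 D mm [  5.   -2.3 -47.7] da 0.0
[[0.3, 0.0, 0.9], -0.0, 8.5],[[0.3, 0.0, 0.9], -0.0, 8.5],[[0.3, 0.0, 0.9], -0.0, 8.5],[[0.3, 0.0, 0.9], -0.0, 8.5],[[0.3, 0.0, 0.9], -0.0, 8.5],
```

>>> servo_tool(deltas=[[[0.3,0,0.6],0,8.5],[[0.3,0,0.9],0,8.5],[[0.3,0,0.9],0,8.5],[[0.3,0,0.9],0,8.5],[[0.3,0,0.9],0,8.5],[[0,0,0],0,8.5],[[0,0,0],0,8.5]])

```text
clock: 38.1
position: [0.4885, -0.0597, 0.0587]
ee_rot: [0.993, -0.068, -0.1, -0.003]
ft_force: [0.6, 0.7, -0.1]
grip_width: 0.997
```

```bash
python3 -c "
from h import *
plan([.4864,-.0625],.022,None,4)"
```

```text
t 38.1 pos [ 0.4885 -0.0597  0.0587] ang -0.138 zax [-0.197  0.019] F [ 0.6  0.7 -0.1] grip 0.997 D mm [ -2.1  -2.8 -36.7] da 0.0
[[0.1, 0.1, 0.9], -0.0, 8.5],[[0.1, 0.1, 0.9], -0.0, 8.5],[[0.1, 0.1, 0.9], -0.0, 8.5],[[0.1, 0.1, 0.9], -0.0, 8.5],
```

>>> servo_tool(deltas=[[[0.1,0.1,0.7],0,8.5],[[0.1,0.1,0.9],0,8.5],[[0.2,0.1,0.9],0,8.5],[[0.1,0,0.8],0,8.5],[[0,0,0],0,8.5],[[0,0,0],0,8.5]])

```text
clock: 38.6
position: [0.4861, -0.0633, 0.0218]
ee_rot: [0.993, -0.068, -0.1, -0.003]
ft_force: [0.7, -0.4, 0.6]
grip_width: 0.997
```

```bash
python3 -c "
from h import *
plan([.4864,-.0625],.022,None,1)"
```

```text
t 38.6 pos [ 0.4861 -0.0633  0.0218] ang -0.138 zax [-0.197  0.019] F [ 0.7 -0.4  0.6] grip 0.997 D mm [0.3 0.8 0.2] da 0.0
[[0.0, -0.1, -0.0], -0.0, 8.5],
```

>>> servo_tool(deltas=[[[0,0,0],0,3.5],[[0,0,0],0,3.5],[[0,0,0],0,3.5],[[0,0,0],0,3.5],[[0,0,0],0,3.5],[[0,0,0],0,3.5],[[0,0,0],0,3.5],[[0,0,0],0,3.5],[[0,0,0],0,3.5],[[0,0,0],0,3.5]], force=60)

```text
clock: 39.43
position: [0.487, -0.0633, 0.0233]
ee_rot: [0.993, -0.068, -0.098, -0.002]
ft_force: [-0.1, 0.3, -0.9]
grip_width: 0.586
```

>>> servo_tool(deltas=[[[-0.1,0,-0.5],0,3.5],[[-0.2,0,-1],0,3.5],[[-0.3,0,-1.4],0,3.5],[[-0.3,0,-1.4],0,3.5],[[-0.3,0,-1.4],0,3.5],[[-0.3,0,-1.4],0,3.5],[[-0.3,0,-1.4],0,3.5],[[-0.2,0,-1],0,3.5],[[0,0,0],0,3.5]])

```text
clock: 40.18
position: [0.4859, -0.0615, 0.1301]
ee_rot: [0.993, -0.068, -0.098, -0.003]
ft_force: [0.7, 0.0, -1.6]
grip_width: 0.586
```

Run:
```python
from h import *
plan([.456,.1386],.13,'ba',12,3.5)
p,d=eyes.camera('scene'); cv2.imwrite('pics/lift4.png',cv2.resize(p[120:240,180:340],None,fx=5,fy=5))
```

```text
t 40.18 pos [ 0.4859 -0.0615  0.1301] ang -0.137 zax [-0.195  0.019] F [ 0.7  0.  -1.6] grip 0.586 D mm [-2.990e+01  2.001e+02 -1.000e-01] da -0.1
[[-0.5, -1.6, 0.1], 0.008, 3.5],[[-0.5, -1.6, 0.1], 0.008, 3.5],[[-0.5, -1.6, 0.1], 0.008, 3.5],[[-0.5, -1.6, 0.1], 0.008, 3.5],[[-0.5, -1.6, 0.1], 0.008, 3.5],[[-0.5, -1.6, 0.1], 0.008, 3.5],[[-0.5, -1.6, 0.1], 0.008, 3.5],[[-0.6, -1.6, 0.1], 0.008, 3.5],[[-0.6, -1.6, 0.1], 0.008, 3.5],[[-0.6, -1.6, 0.1], 0.008, 3.5],[[-0.6, -1.6, 0.1], 0.008, 3.5],[[-0.6, -1.6, 0.1], 0.008, 3.5],
```

View pics/lift4.png

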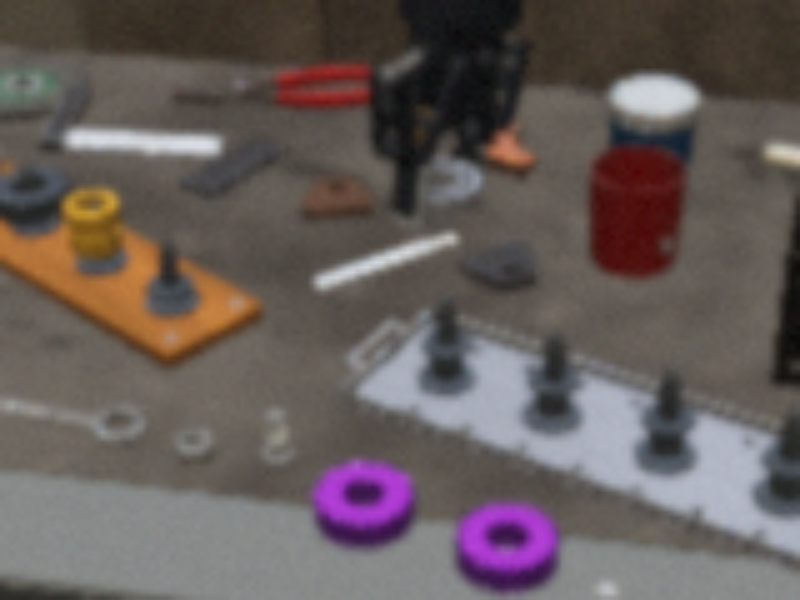

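The bearing is held at (450,180), the tray is empty, and the sleeve and gear stand level on the board at (92,220) and (30,195).

>>> servo_tool(deltas=[[[-0.3,-1,-0.1],0.008,3.5],[[-0.5,-1.6,-0.1],0.008,3.5],[[-0.5,-1.6,-0.1],0.008,3.5],[[-0.5,-1.6,-0.1],0.008,3.5],[[-0.5,-1.6,-0.1],0.008,3.5],[[-0.5,-1.6,-0.1],0.008,3.5],[[-0.5,-1.6,-0.1],0.008,3.5],[[-0.5,-1.6,-0.1],0.008,3.5],[[-0.5,-1.6,0],0.008,3.5],[[-0.5,-1.6,0],0.008,3.5],[[-0.5,-1.6,0],0.008,3.5],[[-0.2,-0.6,0],0,3.5]])

```text
clock: 41.23
position: [0.4563, 0.1353, 0.1371]
ee_rot: [0.988, -0.116, -0.107, 0.002]
ft_force: [-0.9, 0.2, -1.0]
grip_width: 0.59
```

```bash
python3 -c "
from h import *
plan([.4557,.1390],.1,'ba',4,3.5)"
```

```text
t 41.23 pos [0.4563 0.1353 0.1371] ang -0.237 zax [-0.211  0.02 ] F [-0.9  0.2 -1. ] grip 0.59 D mm [ -0.6   3.7 -37.1] da -0.0
[[0.2, -0.1, 0.9], 0.0, 3.5],[[0.2, -0.1, 0.9], 0.0, 3.5],[[0.2, -0.1, 0.9], 0.0, 3.5],[[0.2, -0.1, 0.9], 0.0, 3.5],
```

>>> servo_tool(deltas=[[[0.1,-0.1,0.7],0,3.5],[[0.2,-0.1,0.9],0,3.5],[[0.2,0,0.9],0,3.5],[[0.2,0,0.9],0,3.5],[[0,0,0],0,3.5],[[0,0,0],0,3.5]])

```text
clock: 41.73
position: [0.454, 0.135, 0.0956]
ee_rot: [0.987, -0.116, -0.109, 0.003]
ft_force: [1.0, -0.7, -0.9]
grip_width: 0.589
```

```bash
python3 -c "
from h import *
plan([.4557,.1390],.075,'ba',3,3.5)"
```

```text
t 41.73 pos [0.454  0.135  0.0956] ang -0.237 zax [-0.216  0.018] F [ 1.  -0.7 -0.9] grip 0.589 D mm [  1.7   4.  -20.6] da -0.0
[[0.2, -0.2, 0.7], 0.0, 3.5],[[0.2, -0.2, 0.7], 0.0, 3.5],[[0.2, -0.2, 0.7], 0.0, 3.5],
```

>>> servo_tool(deltas=[[[0.2,-0.3,0.5],0,3.5],[[0.2,-0.2,0.7],0,3.5],[[0.2,0,0.6],0,3.5],[[0,0,0],0,3.5],[[0,0,0],0,3.5]])

```text
clock: 42.15
position: [0.4579, 0.1377, 0.0744]
ee_rot: [0.987, -0.117, -0.109, 0.003]
ft_force: [0.5, -0.3, -1.7]
grip_width: 0.588
```

```bash
python3 -c "
from h import *
plan([.4555,.1390],.032,'ba',4,3.5)"
```

```text
t 42.15 pos [0.4579 0.1377 0.0744] ang -0.239 zax [-0.216  0.019] F [ 0.5 -0.3 -1.7] grip 0.588 D mm [ -2.4   1.3 -42.4] da 0.002
[[0.2, -0.1, 1.0], -0.001, 3.5],[[0.2, -0.1, 1.0], -0.001, 3.5],[[0.2, -0.1, 1.0], -0.001, 3.5],[[0.2, -0.1, 1.0], -0.001, 3.5],
```

>>> servo_tool(deltas=[[[0.1,-0.1,0.8],0,3.5],[[0.2,-0.1,1],0,3.5],[[0.2,0,1],0,3.5],[[0.1,0,0.9],0,3.5],[[0,0,0],0,3.5],[[0,0,0],0,3.5]])

```text
clock: 42.65
position: [0.4556, 0.1391, 0.0326]
ee_rot: [0.987, -0.117, -0.109, 0.003]
ft_force: [0.3, -0.4, -1.3]
grip_width: 0.589
```

```bash
python3 -c "
from h import *
plan([.4555,.1390],.027,'ba',1,3.5)"
```

```text
t 42.65 pos [0.4556 0.1391 0.0326] ang -0.239 zax [-0.216  0.019] F [ 0.3 -0.4 -1.3] grip 0.589 D mm [-0.1 -0.1 -5.6] da 0.002
[[0.1, -0.0, 0.6], -0.002, 3.5],
```

>>> servo_tool(deltas=[[[0.1,0,0.4],0,3.5],[[0,0,0.1],0,3.5],[[0,0,0],0,3.5]])

```text
clock: 42.9
position: [0.4555, 0.1391, 0.0271]
ee_rot: [0.987, -0.117, -0.109, 0.003]
ft_force: [-0.7, 0.1, -1.2]
grip_width: 0.585
```

>>> servo_tool(deltas=[[[0,0,0],0,6],[[0,0,0],0,7],[[0,0,0],0,8.5],[[0,0,0],0,8.5],[[0,0,0],0,8.5],[[0,0,0],0,8.5],[[0,0,0],0,8.5],[[0,0,0],0,8.5]])

```text
clock: 43.57
position: [0.457, 0.1395, 0.0288]
ee_rot: [0.987, -0.117, -0.108, 0.003]
ft_force: [-0.1, 0.3, -0.5]
grip_width: 0.994
```

>>> servo_tool(deltas=[[[-0.1,0,-0.5],0,8.5],[[-0.2,0,-1],0,8.5],[[-0.3,0,-1.4],0,8.5],[[-0.3,0,-1.4],0,8.5],[[-0.3,0,-1.4],0,8.5],[[-0.3,0,-1.4],0,8.5],[[-0.3,0,-1.4],0,8.5],[[-0.3,0,-1.4],0,8.5],[[-0.2,0,-1],0,8.5],[[0,0,0],0,8.5]])

```text
clock: 44.4
position: [0.4581, 0.1439, 0.1519]
ee_rot: [0.987, -0.116, -0.107, 0.003]
ft_force: [0.4, -0.2, 0.5]
grip_width: 0.994
```

>>> servo_tool(deltas=[[[0.3,1.5,-0.3],0,8.5],[[0.5,2,-0.3],0,8.5],[[0.5,2,-0.3],0,8.5],[[0.5,2,-0.3],0,8.5],[[0.5,2,-0.3],0,8.5],[[0.5,2,-0.3],0,8.5],[[0.5,2,-0.3],0,8.5],[[0.5,2,-0.3],0,8.5],[[0.5,2,-0.3],0,8.5],[[0.4,1.5,0],0,8.5],[[0,0,0],0,8.5],[[0,0,0],0,8.5]])

```text
clock: 45.4
position: [0.4628, -0.06, 0.1726]
ee_rot: [0.988, -0.114, -0.109, 0.002]
ft_force: [0.1, -0.5, -0.6]
grip_width: 0.998
```

Run:
```python
from h import *
p,d=eyes.camera('top'); q,_=eyes.camera('scene')
a=cv2.resize(p[150:220,95:230],None,fx=5,fy=5,interpolation=cv2.INTER_CUBIC); b=cv2.resize(q[135:185,150:246],(675,250),interpolation=cv2.INTER_CUBIC)
cv2.imwrite('pics/final.png',np.vstack([a,b]))
P=cloud('top',d);P[d==0]=-9;w=P.reshape(-1,3)
for n,b,r1,zt in(('nut','b0',.023,.048),('gear','b1',.030,.054),('sleeve','b2',.019,.070),('bearing','b3',.026,.049)):
    k=w[(np.hypot(*(w[:,:2]-T[b]).T)<.036)&(abs(w[:,2]-zt)<.006)]
    c,r=cv2.minEnclosingCircle(k[:,:2].astype(np.float32))
    k=k[(np.hypot(*(k[:,:2]-c).T)<r1-.002)&(np.hypot(*(k[:,:2]-c).T)>.0125)]
    f=np.linalg.lstsq(np.c_[k[:,:2]-c,np.ones(len(k))],k[:,2],rcond=None)[0]
    print(n,len(k),'off mm',((np.array(c)-T[b])*1e3).round(1),'dia',round(2e3*r,1),'z top',f[2].round(4),'expect',zt,'slope',f[:2].round(3))
o=telemetry.get_obs();print(o['clock'],o['position'],o['ft_force'])
```

```text
nut 85 off mm [-1.3 -0.4] dia 48.3 z top 0.0479 expect 0.048 slope [-0.009  0.019]
gear 193 off mm [-1.2 -0.3] dia 60.8 z top 0.0539 expect 0.054 slope [-0.006  0.007]
sleeve 38 off mm [-3.8 -1.3] dia 39.2 z top 0.0699 expect 0.07 slope [ 0.033 -0.1  ]
bearing 136 off mm [-2.1  0.7] dia 52.1 z top 0.0484 expect 0.049 slope [-0.024  0.015]
45.5 [ 0.46280521 -0.05930261  0.17256855] [0.89238831 0.17584227 0.04939093]
```

View pics/final.png

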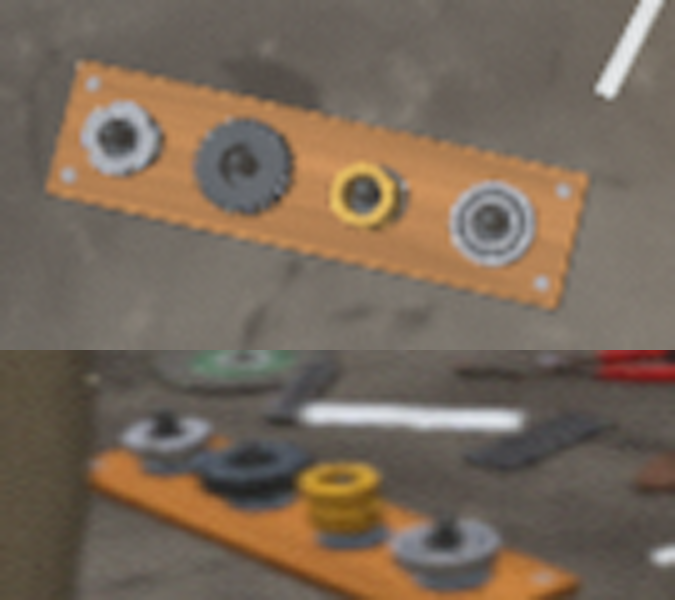

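The order is right in both views: nut (122,138), gear (243,165), sleeve (363,195), bearing (490,222). The sleeve's slope fit is noisy, so I'll recheck it over several frames.

Run:
```python
from h import *
D=[eyes.camera('top')[1] for _ in range(8)]
d=np.median(D,0); P=cloud('top',d);P[d==0]=-9;w=P.reshape(-1,3)
for b,zt,r0,r1 in(('b2',.07,.0135,.0175),('b3',.049,.014,.024),('b0',.048,.014,.021)):
    k=w[(np.hypot(*(w[:,:2]-T[b]).T)<.036)&(abs(w[:,2]-zt)<.008)]
    c,r=cv2.minEnclosingCircle(k[:,:2].astype(np.float32)); rr=np.hypot(*(k[:,:2]-c).T); k=k[(rr>r0)&(rr<r1)]
    f=np.linalg.lstsq(np.c_[k[:,:2]-c,np.ones(len(k))],k[:,2],rcond=None)[0]
    a=np.arctan2(k[:,1]-c[1],k[:,0]-c[0]); print(b,len(k),f.round(4),[np.median(k[(a>=x)&(a<x+np.pi/2),2]).round(4) for x in(-np.pi,-np.pi/2,0,np.pi/2)],k[:,2].min().round(4),k[:,2].max().round(4))
```

```text
b2 44 [-0.0079 -0.0027  0.0699] [np.float64(0.0702), np.float64(0.07), np.float64(0.0696), np.float64(0.0702)] 0.0677 0.0726
b3 126 [ 0.012  -0.0146  0.0486] [np.float64(0.0488), np.float64(0.0489), np.float64(0.0488), np.float64(0.0479)] 0.0457 0.0524
b0 82 [-0.0073 -0.0037  0.0478] [np.float64(0.0478), np.float64(0.0478), np.float64(0.0474), np.float64(0.0476)] 0.0434 0.0508
```

All are flat and at full depth. Handing in.

```bash
python3 -c "
from h import *
print(order.hand_in())"
```

```text
the job is handed in; nothing more can be done
None
```

I moved all four parts to the assembly board in reverse order and handed the job in at about 46 s of the 104 s allowed. On the board, left to right from the robot, they are lock nut, gear, sleeve and bearing. The purple look-alike gears were not touched.

**Last checks:**
- **Seating:** the last top-camera depth readings put every part's upper face within about 0.5 mm of its fully seated height. Nut, sleeve and bearing were confirmed over eight frames at under about 1° of slope, and the gear by one frame.
- **Position:** three parts sit about 1–2 mm off their post axis and the sleeve about 4 mm. All are well within the 6 mm clearance.
- **Robot clear:** the gripper was open and well clear of the board, and the tray was empty.

**What disagreed or went wrong:**
- **Sleeve tilt reading:** a first single-frame check gave a noisy tilt of 0.1 for the sleeve. The eight-frame median showed it flat.
- **Tool tilt:** the tool slowly tilted to about 12° over the moves, and the interface gave no way to correct it. I allowed for it in the placements, and the parts settled flat when released.

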